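Hand-crank a stalled valve to its stop

TASK

The motor of the process valve has stalled part-way: take the loose crank off its parking post, feel it gently onto the hidden hexagonal drive stub down the round well in the top of the valve unit until its flange is home on the rim, then wind it clockwise (seen from above) until the pointer stands at its far stop. Do not force anything, leave the glassware alone, and leave the crank fully home in the well with your hand off it.

Things in the scene. Friction and masses are not known exactly. Their poses are not given: they have to be found in the camera images.
- well (a point): Centre of the mouth of the round well in the unit's flat top; z up. Bore 38 mm, 54 mm deep, mouth chamfered 3 mm. On its axis, hidden inside, stands a steel hexagon stub 22 mm across flats under a 5 mm conical nose (21.6 mm across). The hexagon's shoulder lies 15 to 25 mm below the mouth; depth and angle of the hexagon are unknown and unrelated to the pointer.
- valve (a joint): Angle of the valve and its black pointer ring; grows clockwise seen from above. Range 0 to 2.4 rad; 2.4 is the far stop (tongue against the round lug on its clockwise side), felt as a torque rising above 0.11 N m. Starts between 0.3 and 0.9; stays where it is left.
- pointer (a point): Point on the tongue of the flat black pointer ring lying on the unit's top around the well, 52 mm from the well's axis. Ring 66 mm across, tongue 8 mm wide reaching to 54 mm from the axis, 3 mm high.
- crank_boss (a point): Centre of the loose steel crank's grip boss, a block 26 (x) x 20 (y) x 36 (z) mm on the crank's turning axis, above the arm; 76 mm above the crank's lower end. z up, x along the dark arm. The centre of mass lies about 7 mm from the axis towards the arm.
- crank_flange (a point): Centre of the underside of the crank's flange, on its axis, 40 mm above its lower end, 36 mm below the boss centre; it lies on the rim, at well, when the crank is fully home. The drive is delicate: press with less than about 15 N and twist with less than about 0.25 N m. The seated socket has about 0.09 rad of play either way.
- crank: Crank, 0.22 to 0.42 kg, upright; origin on its axis at its lower end. Hex barrel 40 mm long, 34.6 mm over corners, hexagonal socket 23 mm across flats (flats face x and every 60 deg), 40 mm deep, open below; flange 48 mm wide, 6 thick; arm 18 wide, 12 thick, to 82 mm along +x; upright black knob 22 mm wide, 34 high, 72 mm out.
- unit: Valve unit: fixed white block 130 x 130 mm, 90 mm high, pipes reaching 35 mm out of both y sides; origin under its centre. Its stub is sprung: pushed down it yields up to 4 mm (3 N + 1.5 N/mm), then is solid; it springs up into the socket when the flats line up. It turns with 0.11 N m of friction through a torsion spring (1 N m per rad), so the crank leads the valve by about 0.12 rad.
- post: Parking post: fixed plate 90 x 90 x 8 mm with an upright pin 16 mm in diameter rising 20 mm above it; the crank's socket stands loosely over the pin at the start, lower end on the plate. Origin under its centre.
- bottle_a: Bystander: clear glass bottle with blue cap, 68 mm across, 125 mm high. Origin under its centre.
- beaker: Bystander: glass beaker 64 mm across, 80 mm high. Origin under its centre.
- jar: Bystander: amber glass jar with black cap, 56 mm across, 75 mm high. Origin under its centre.
Things that resemble listed ones, but are neither listed nor needed, are in the scene too. Leave any green or red look-alike of the crank alone.

How it is judged:
By the outcome, as a careful person would: the job done as asked, in the order asked, and still so for the second after the job is handed in, with the robot touching nothing.
It also fails if it takes over 72 s, if anything falls off the work surface, if the arm or the gripper's body presses on something with over 40 N, if the wrist force passes 120 N, or if a joint passes its speed limit or range.

ROBOT

A 7-joint arm with a two-finger parallel gripper is mounted at the origin on the work surface. World frame = base frame: x ahead of the robot, y to its left, z up, the work surface at z = 0. Lengths are in m, angles in rad, forces in N, time in s.
With the tool pointing down it reaches from about 0.425 to 1.025 m from the base axis. Payload 9.4 kg.
Tool frame: the origin (TCP) lies where the fingers leave the gripper's body, on its centre line; the fingertips stand 73 mm ahead of it and the grasp point (between the pads) lies 54 mm ahead of it; z points along the fingers, x is the direction in which the jaws open and shut, and the axes are right-handed (so a half turn about z gives the same grasp; the last joint's range is limited). The gripper opens to 85 mm and grips with 20 to 120 N. Pads are 22 mm wide; open, the fingers measure 114 mm over their backs; the gripper's body (76 mm by 85 mm) begins 54 mm behind the grasp point. The pads swing forward as they close: fully open they stand 13 mm farther back than shut.
Start: joints at [-1.221, 0.599, -0.003, 1.599, 0.002, 0.943, -0.08], TCP at [0.3, 0.66, 0.304] pointing down, gripper open.
Joint ranges: [-2.57, 2.57], [-0.35, 1.97], [-1.29, 1.29], [0.11, 2.56], [-1.05, 4.19], [0.11, 1.86], [-2.63, 2.63]. Speed limits (rad/s): [2.22, 2.22, 3.01, 3.01, 3.14, 3.14, 3.14].

INTERFACE

Orientations are given as a unit quaternion [w, x, y, z].
In Python, from bench import bot gives the robot as it stands.
- The arm moves only by the tool jog_arm, never from a script. Its argument "motion" is a list of rows, each an object with "delta_pos": the shift along the tool's x, y, z in cm, a list of three; "dr": the turn, a rotation vector about the tool's x, y, z in rad, a list of three; "gripper": the finger opening in cm, from 0 to 8.54. In form: [{"delta_pos": [dx, dy, dz], "dr": [rx, ry, rz], "gripper": gripper}, ...]. A call has 1 to 5 rows; each row shifts and turns the pose as measured when the row begins, along the tool's axes as they then stand; what a row does not reach is not made up. A row lasts 1/12 s, in which the tool goes at most 41.7 mm and 7.16 degrees, less where a joint would pass 70% of its speed; a pose out of reach is approached as far as the arm can. A call is refused whole if a number of a shift passes 4.17 or a number of a turn 0.125, either way. A call with a gripper value outside its range is refused whole. The fingers move at their own pace and stop on an object; "grip_force" is the grip in N (left out, the last holds). Time passes only in rows, so rows that do not move let the fingers close. It gives the time, the measured TCP pose, the force and the opening at its end, in the units of the state.
- bot.observe(): the state, without advancing time (a new reading comes with each control period).
- bot.get_image(name): name is "scene" or "top" or "wrist"; returns (picture, depth): 480x640x3 uint8, red, green, blue; 480x640 float32, m along the optical axis (not along the pixel's ray), 0 where there is no reading.
- bot.get_calibration(name): a dict with "intrinsics" (3x3 intrinsics, pixels), "D" ([k1, k2, p1, p2, k3] as OpenCV has them; the pictures are not rectified), "cam_to_world" (4x4, takes a point from camera to world coordinates). Camera axes: x right, y down, z forward; pixel columns grow to the right and rows downward; lengths in m; the calibration is good to about 2 mm. A picture is of the moment at which its call begins: read the wrist's pose just before it. get_calibration takes no time and is no camera call; for the wrist camera it gives the pose at the moment of the call.
- bot.finish_job(): hands the job in, once; it reports no verdict.
The state is a dict: "clock": time; "qpos": joint angles; "joint_velocities": joint speeds; "joint_torque": joint torques, N m; "tcp_pos": TCP position; "ee_rot": TCP orientation; "contact_force": force on the tool from outside, world axes, zero at the start; "wrist_torque": the same for the moment, N m; "grip_width": finger opening in m.
Only numpy, scipy, OpenCV 4.12 (cv2) and the standard library are available. Lean on these libraries where they do the work, as an engineer would, in place of code of your own. Each camera call takes 0.05 s, during which the arm holds its last target.

## Working session

There is one attempt and no reset: what is moved stays moved. The work goes in short steps, Python scripts to look and compute and a tool call to move; the robot and the scene stay as the last step left them, time stands still between calls to the robot, and variables do not carry over. Pictures are saved under pics/ and viewed, and the job is handed in when it is done.

Besides the shell and the picture viewer there is one more tool, called after "Emit:" as name([rows], argument=value, ...), one row to a line, values as JSON. jog_arm: Moves the arm, as the interface text tells. Its arguments: {"type":"object","properties":{"motion":{"type":"array","items":{"type":"object","properties":{"delta_pos":{"type":"array","items":{"type":"number"}},"dr":{"type":"array","items":{"type":"number"}},"gripper":{"type":"number"}}}},"grip_force":{"type":"number"}},"required":["motion"]}

```bash
mkdir -p pics; ls
cat > h.py <<'E'
import numpy as np, cv2
from bench import bot
def snap(n,f):
    im,d=bot.get_image(n); cv2.imwrite(f'pics/{f}.png',im[:,:,::-1]); np.savez(f'pics/{f}.npz',d=d,im=im,**{k:np.array(v) for k,v in bot.get_calibration(n).items()})
    return im,d
def load(f): return np.load(f'pics/{f}.npz')
def ray(z,u,v):
    p=cv2.undistortPoints(np.array([[[u,v]]],float),z['intrinsics'],z['D'])[0,0]
    return np.array([p[0],p[1],1.])
def p3(z,u,v,r=1):
    d=z['d'][int(v)-r:int(v)+r+1,int(u)-r:int(u)+r+1]; d=np.median(d[d>0]) if (d>0).any() else np.nan
    T=z['cam_to_world']; return T[:3,:3]@(ray(z,u,v)*d)+T[:3,3]
def pz(z,u,v,h):
    T=z['cam_to_world']; r=T[:3,:3]@ray(z,u,v); o=T[:3,3]; return o+r*(h-o[2])/r[2]
E
python3 - <<'E'
from h import *
print(bot.observe())
snap('top','t0'); snap('scene','s0')
print(load('t0')['cam_to_world'],load('t0')['intrinsics'])
E
```

```text
pics
{'clock': 0.0, 'qpos': array([-1.22066207,  0.60013691, -0.00255423,  1.60014797,  0.00183432,
        0.94286869, -0.07981085]), 'joint_velocities': array([-0.00036264,  0.00066954, -0.0008272 , -0.00032856, -0.0026693 ,
       -0.0021124 ,  0.00012125]), 'joint_torque': array([ 2.24787647e-03, -7.76472902e+01,  1.56580668e+00, -2.58009553e+01,
        1.22148794e-02,  8.85670306e-03, -1.49250877e-05]), 'tcp_pos': array([0.30000087, 0.65962293, 0.30300173]), 'ee_rot': array([ 4.88756486e-04,  8.40809213e-01,  5.41331008e-01, -6.07339694e-04]), 'contact_force': array([ 0.0834005 , -0.10653811,  1.1610703 ]), 'wrist_torque': array([0.0539266 , 0.01425471, 0.00733007]), 'grip_width': 0.0851465280496267}
[[-1.33785414e-02 -9.94199776e-01  1.06713727e-01  4.86750229e-01]
 [-9.99910390e-01  1.32513218e-02 -1.90117342e-03  7.01535260e-02]
 [ 4.76048248e-04 -1.06729599e-01 -9.94287969e-01  1.10802311e+00]
 [ 0.00000000e+00  0.00000000e+00  0.00000000e+00  1.00000000e+00]] [[485.96699703   0.         318.34471716]
 [  0.         485.96699703 240.92438649]
 [  0.           0.           1.        ]]
```

View pics/t0.png

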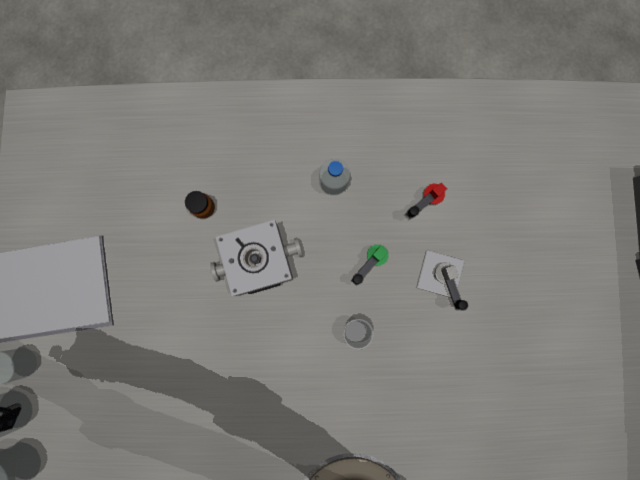

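View pics/s0.png

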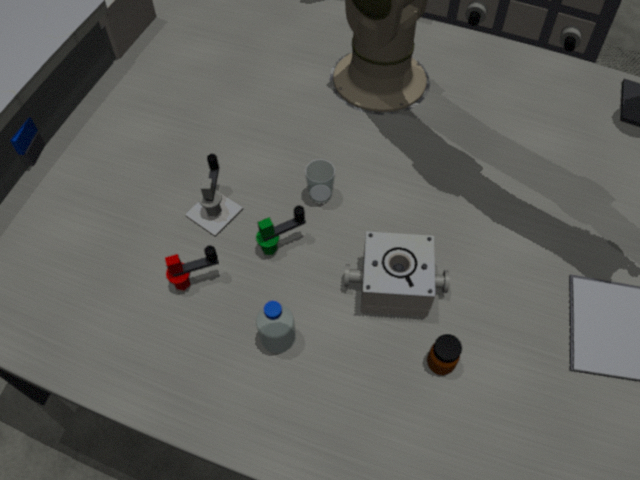

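The steel-grey crank with the dark arm stands on the white plate at (447,272) in the top view. Look-alikes are green at (377,255) and red at (434,194). The grey one on the post fits, so I'll confirm it in a crop.

Run:
```python
from h import *
im=load('t0')['im'][:,:,::-1]
a=cv2.resize(im[235:325,400:490],(540,540),interpolation=cv2.INTER_CUBIC)
b=cv2.resize(im[210:310,205:305],(540,540),interpolation=cv2.INTER_CUBIC)
cv2.imwrite('pics/c0.png',a); cv2.imwrite('pics/c1.png',b)
z=load('t0')
for u,v in [(447,272),(446,268),(450,272),(461,305),(440,285),(435,260),(255,258),(240,240),(230,285),(280,235),(358,330),(335,170),(200,203),(377,253),(357,279),(434,192)]: print(u,v,p3(z,u,v).round(4))
```

```text
447 272 [ 0.5262 -0.1998  0.0985]
446 268 [ 0.5345 -0.1973  0.1011]
450 272 [ 0.526  -0.2054  0.1013]
461 305 [ 0.457  -0.227   0.0981]
440 285 [ 0.5005 -0.207   0.0073]
435 260 [ 0.5576 -0.1977  0.0066]
255 258 [0.5628 0.2038 0.075 ]
240 240 [0.6    0.2333 0.092 ]
230 285 [0.5056 0.2545 0.0898]
280 235 [0.6164 0.1533 0.0341]
358 330 [ 0.4025 -0.0185  0.0032]
335 170 [0.7396 0.0318 0.125 ]
200 203 [0.6836 0.3236 0.0758]
377 253 [ 0.5684 -0.0542  0.0952]
357 279 [ 0.5148 -0.0114  0.0923]
434 192 [ 0.6976 -0.1805  0.0928]
```

View pics/c0.png

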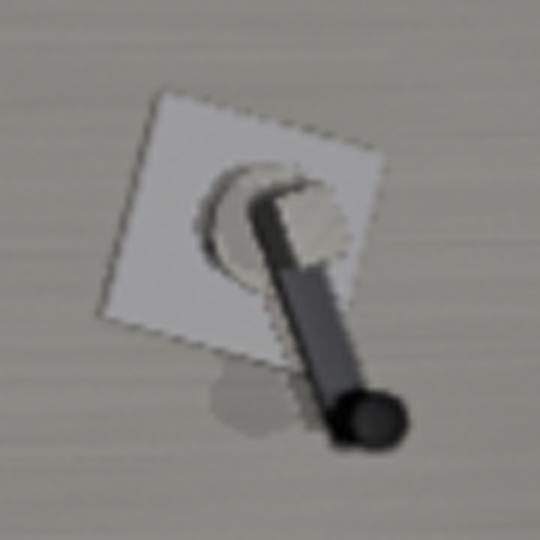

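View pics/c1.png

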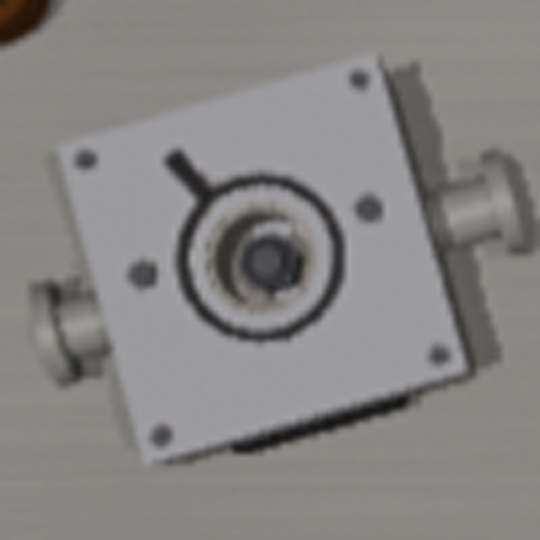

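Confirmed: the white plate with post carries the bare-steel crank with its dark arm. The well is at (254,258) in the top view, and the pointer tongue points to about (238,240). Next I'll plan a move to a wrist view above the well.

```bash
cat >> h.py <<'E'
from scipy.spatial.transform import Rotation as R
def pose():
    s=bot.observe(); q=s['ee_rot']; r=R.from_quat([q[1],q[2],q[3],q[0]]).as_matrix(); return s,s['tcp_pos'],r
def yaw(r): return np.arctan2(r[1,0],r[0,0])
def plan(p,psi,vmax=3.8,wmax=.12,n=None):
    """rows for tool down at p with yaw psi"""
    s,p0,r0=pose(); p=np.array(p,float)
    rt=np.array([[np.cos(psi),np.sin(psi),0],[np.sin(psi),-np.cos(psi),0],[0,0,-1]])
    rv=R.from_matrix(r0.T@rt).as_rotvec()
    d=p-p0; n=n or int(max(np.ceil(np.linalg.norm(d)*100/vmax),np.ceil(np.linalg.norm(rv)/wmax),1))
    out=[]
    for i in range(n):
        ri=r0@R.from_rotvec(rv*i/n).as_matrix()
        out.append(((ri.T@d*100/n).round(2).tolist(),(rv/n).round(4).tolist()))
    print('n',n,'yaw',yaw(r0).round(4),'q7',s['qpos'][6].round(3))
    for o in out: print(o)
def st():
    s,p,r=pose(); print('t',round(s['clock'],3),'p',p.round(4),'yaw',yaw(r).round(4),'tilt',r[:2,2].round(4),'F',s['contact_force'].round(2),'M',s['wrist_torque'].round(3),'w',round(s['grip_width'],4),'q',s['qpos'].round(2))
E
python3 - <<'E'
from h import *
s,p,r=pose(); C=bot.get_calibration('wrist'); T=C['cam_to_world']
print(C['intrinsics'],C['D']); print('cam in tool',r.T@(T[:3,3]-p)); print(r.T@T[:3,:3])
E
```

```text
[[388.78583169   0.         321.35044749]
 [  0.         388.78583169 237.6367173 ]
 [  0.           0.           1.        ]] [0.00278123 0.         0.         0.         0.        ]
cam in tool [-0.0013041  -0.06478584 -0.06984737]
[[ 0.99999816  0.00124423  0.00145771]
 [-0.00157919  0.96590716  0.25888387]
 [-0.0010859  -0.2588857   0.96590735]]
```

Run:
```python
from h import *
z=load('t0'); print(pz(z,253.5,257.6,.09))
print(pz(z,451.5,272.5,.102),pz(z,462,305,.1))
plan([.625,.2,.23],1.5)
```

```text
[0.56256448 0.2050238  0.09      ]
[ 0.52485534 -0.20833241  0.102     ] [ 0.45703709 -0.22851568  0.1       ]
n 15 yaw 1.144 q7 -0.08
([-1.89, 3.24, 0.49], [-0.0, 0.0001, -0.0237])
([-1.97, 3.19, 0.49], [-0.0, 0.0001, -0.0237])
([-2.04, 3.15, 0.49], [-0.0, 0.0001, -0.0237])
([-2.12, 3.1, 0.49], [-0.0, 0.0001, -0.0237])
([-2.19, 3.05, 0.49], [-0.0, 0.0001, -0.0237])
([-2.26, 2.99, 0.49], [-0.0, 0.0001, -0.0237])
([-2.33, 2.94, 0.49], [-0.0, 0.0001, -0.0237])
([-2.4, 2.88, 0.49], [-0.0, 0.0001, -0.0237])
([-2.47, 2.83, 0.49], [-0.0, 0.0001, -0.0237])
([-2.54, 2.77, 0.49], [-0.0, 0.0001, -0.0237])
([-2.6, 2.7, 0.49], [-0.0, 0.0001, -0.0237])
([-2.66, 2.64, 0.49], [-0.0, 0.0001, -0.0237])
([-2.73, 2.58, 0.49], [-0.0, 0.0001, -0.0237])
([-2.79, 2.51, 0.49], [-0.0, 0.0001, -0.0237])
([-2.85, 2.45, 0.49], [-0.0, 0.0001, -0.0237])
```

Emit:
jog_arm([
  {"delta_pos":[-1.9,3.2,0.5],"dr":[0,0,-0.024]},
  {"delta_pos":[-2.0,3.2,0.5],"dr":[0,0,-0.024]},
  {"delta_pos":[-2.0,3.2,0.5],"dr":[0,0,-0.024]},
  {"delta_pos":[-2.1,3.1,0.5],"dr":[0,0,-0.024]},
  {"delta_pos":[-2.2,3.0,0.5],"dr":[0,0,-0.024]},
])

```text
invalid input
```

Run:
```python
from h import *
st(); plan([.625,.2,.23],1.5)
```

```text
t 0.1 p [0.3    0.6597 0.3031] yaw 1.144 tilt [-0.0004 -0.0013] F [-0.4  -1.1  -0.02] M [-0.029 -0.036  0.032] w 0.0854 q [-1.22  0.6  -0.    1.6   0.    0.94 -0.08]
n 15 yaw 1.144 q7 -0.08
([-1.89, 3.24, 0.49], [-0.0, 0.0001, -0.0237])
([-1.97, 3.19, 0.49], [-0.0, 0.0001, -0.0237])
([-2.04, 3.15, 0.49], [-0.0, 0.0001, -0.0237])
([-2.12, 3.1, 0.49], [-0.0, 0.0001, -0.0237])
([-2.19, 3.05, 0.49], [-0.0, 0.0001, -0.0237])
([-2.26, 2.99, 0.49], [-0.0, 0.0001, -0.0237])
([-2.33, 2.94, 0.49], [-0.0, 0.0001, -0.0237])
([-2.4, 2.88, 0.49], [-0.0, 0.0001, -0.0237])
([-2.47, 2.83, 0.49], [-0.0, 0.0001, -0.0237])
([-2.54, 2.77, 0.49], [-0.0, 0.0001, -0.0237])
([-2.6, 2.7, 0.49], [-0.0, 0.0001, -0.0237])
([-2.66, 2.64, 0.49], [-0.0, 0.0001, -0.0237])
([-2.73, 2.58, 0.49], [-0.0, 0.0001, -0.0237])
([-2.79, 2.51, 0.49], [-0.0, 0.0001, -0.0237])
([-2.85, 2.45, 0.49], [-0.0, 0.0001, -0.0237])
```

Emit:
jog_arm([
  {"delta_pos":[-1.9,3.2,0.5],"dr":[0,0,-0.024],"gripper":8.5},
  {"delta_pos":[-2.0,3.2,0.5],"dr":[0,0,-0.024],"gripper":8.5},
  {"delta_pos":[-2.0,3.2,0.5],"dr":[0,0,-0.024],"gripper":8.5},
  {"delta_pos":[-2.1,3.1,0.5],"dr":[0,0,-0.024],"gripper":8.5},
  {"delta_pos":[-2.2,3.0,0.5],"dr":[0,0,-0.024],"gripper":8.5},
])

```text
clock: 0.52
tcp_pos: [0.4024, 0.5113, 0.2745]
ee_rot: [-0.003, 0.8, 0.6, -0.002]
contact_force: [1.3, 0.4, 0.3]
grip_width: 0.085
```

Emit:
jog_arm([
  {"delta_pos":[-2.3,3.0,0.5],"dr":[0,0,-0.024],"gripper":8.5},
  {"delta_pos":[-2.3,2.9,0.5],"dr":[0,0,-0.024],"gripper":8.5},
  {"delta_pos":[-2.4,2.9,0.5],"dr":[0,0,-0.024],"gripper":8.5},
  {"delta_pos":[-2.5,2.8,0.5],"dr":[0,0,-0.024],"gripper":8.5},
  {"delta_pos":[-2.5,2.8,0.5],"dr":[0,0,-0.024],"gripper":8.5},
])

```text
clock: 0.93
tcp_pos: [0.5176, 0.353, 0.246]
ee_rot: [-0.003, 0.76, 0.65, -0.003]
contact_force: [0.8, 0.9, 0.7]
grip_width: 0.0848
```

Run:
```python
from h import *
st(); plan([.625,.2,.23],1.5)
```

```text
t 0.933 p [0.5176 0.353  0.246 ] yaw 1.4146 tilt [-0.0079  0.0005] F [0.85 0.87 0.66] M [ 0.046 -0.055 -0.036] w 0.0848 q [-0.62  0.55 -0.1   1.88  0.07  0.72  0.66]
n 5 yaw 1.4146 q7 0.659
([-2.69, 2.6, 0.3], [-0.0016, 0.0001, -0.0171])
([-2.73, 2.55, 0.3], [-0.0016, 0.0001, -0.0171])
([-2.78, 2.51, 0.31], [-0.0016, 0.0001, -0.0171])
([-2.82, 2.46, 0.31], [-0.0016, 0.0001, -0.0171])
([-2.86, 2.41, 0.32], [-0.0016, 0.0001, -0.0171])
```

Emit:
jog_arm([
  {"delta_pos":[-2.7,2.6,0.3],"dr":[0,0,-0.017],"gripper":8.5},
  {"delta_pos":[-2.7,2.6,0.3],"dr":[0,0,-0.017],"gripper":8.5},
  {"delta_pos":[-2.8,2.5,0.3],"dr":[0,0,-0.017],"gripper":8.5},
  {"delta_pos":[-2.8,2.5,0.3],"dr":[0,0,-0.017],"gripper":8.5},
  {"delta_pos":[-2.9,2.4,0.3],"dr":[0,0,-0.017],"gripper":8.5},
])

```text
clock: 1.35
tcp_pos: [0.6297, 0.191, 0.2271]
ee_rot: [-0.003, 0.73, 0.683, -0.004]
contact_force: [-0.0, -0.4, 1.2]
grip_width: 0.085
```

Emit:
jog_arm([
  {"delta_pos":[0,0,0],"dr":[0,0,0],"gripper":8.5},
  {"delta_pos":[0,0,0],"dr":[0,0,0],"gripper":8.5},
])

```text
clock: 1.52
tcp_pos: [0.6344, 0.1795, 0.2253]
ee_rot: [-0.001, 0.734, 0.679, -0.006]
contact_force: [-0.9, 1.2, -0.1]
grip_width: 0.085
```

Run:
```python
from h import *
st(); snap('wrist','w0'); st()
```

```text
t 1.517 p [0.6344 0.1795 0.2253] yaw 1.4926 tilt [-0.0109 -0.0061] F [-0.9   1.23 -0.11] M [0.062 0.034 0.004] w 0.085 q [-0.28  0.61 -0.12  1.81  0.11  0.74  1.03]
t 1.567 p [0.6346 0.1784 0.2252] yaw 1.4916 tilt [-0.0107 -0.0076] F [ 0.43 -1.1   0.59] M [-0.107 -0.043  0.022] w 0.0848 q [-0.28  0.61 -0.12  1.81  0.11  0.74  1.03]
```

View pics/w0.png

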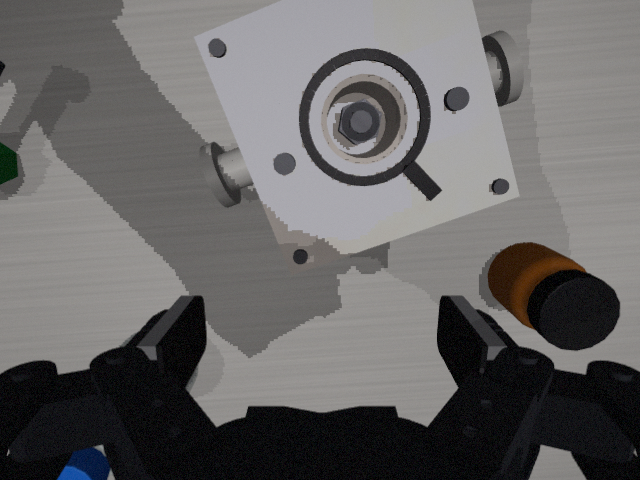

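Run:
```python
from h import *
z=load('w0');im=z['im'][:,:,::-1]
a=cv2.resize(im[70:165,310:430],(800,633)[0:2] if 0 else (720,570),interpolation=cv2.INTER_CUBIC)
cv2.imwrite('pics/c2.png',cv2.convertScaleAbs(a,alpha=1.5));
```

```text
(no output)
```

View pics/c2.png

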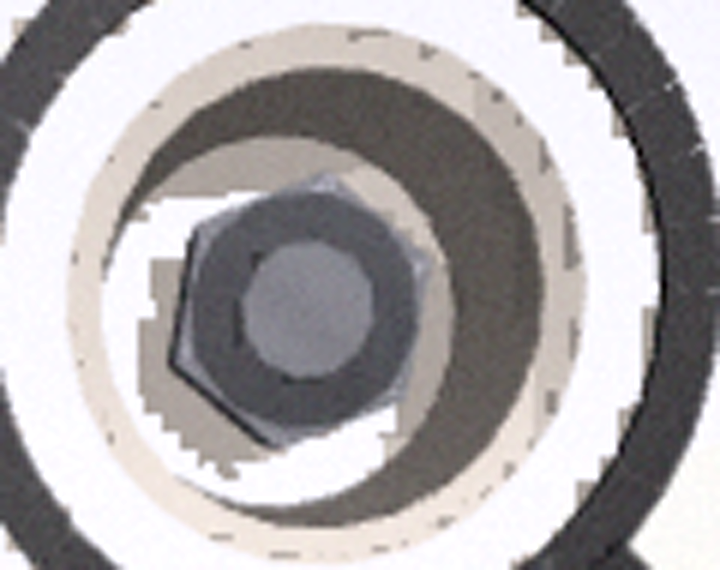

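```bash
cat >> h.py <<'E'
from scipy.optimize import least_squares
def proj(z,P):
    T=np.linalg.inv(z['cam_to_world']); rv=cv2.Rodrigues(T[:3,:3])[0]
    return cv2.projectPoints(np.array(P,float),rv,T[:3,3],z['intrinsics'],z['D'])[0][:,0]
E
python3 - <<'E'
from h import *
z=load('w0'); T=z['cam_to_world']; print(T[:3,3])
# mouth circle
def circ(c,h,r,n=72):
    a=np.arange(n)*2*np.pi/n; return np.c_[c[0]+r*np.cos(a),c[1]+r*np.sin(a),np.full(n,h)]
c=pz(z,364.5,118.7,.09); print('well',c)
for r,nm in ((.022,'mouth'),(.033,'ring')):
    q=proj(z,circ(c,.09,r)); print(nm,(q.min(0)-[310,70])*6,(q.max(0)-[310,70])*6)
co=np.array([(326,175),(425,265),(403,395),(280,440),(180,360),(195,230)])/6.+[310,70]
def hexp(x):
    a=x[3]+np.arange(6)*np.pi/3; R_=.011/np.cos(np.pi/6); return np.c_[x[0]+R_*np.cos(a),x[1]+R_*np.sin(a),np.full(6,x[2])]
best=None
for a0 in np.arange(6)*np.pi/3:
  for s in (1,-1):
    f=lambda x:(proj(z,hexp(x))-co[::s]).ravel()
    o=least_squares(f,[c[0],c[1],.07,a0],x_scale=[.01,.01,.01,.3])
    if best is None or o.cost<best.cost: best=o
print(best.x,best.cost,'corner deg mod60',np.degrees(best.x[3])%60)
# pointer: ring & tongue tip
t=pz(z,428,190,.093); print('tongue',t, np.degrees(np.arctan2(t[1]-c[1],t[0]-c[0])))
g=[p3(z,u,v) for u,v in [(260,50),(450,50),(470,160),(290,190)]]; print(np.array(g).round(4))
E
```

```text
[0.57025513 0.18268003 0.29567956]
well [0.56269976 0.20364728 0.09      ]
mouth [66.08498972 11.54291152] [588.74429894 557.45152175]
ring [ -64.2665872  -135.01034933] [720.24073886 684.70835778]
[0.5631519  0.2043554  0.05774778 3.96568823] 1.1692288750058415 corner deg mod60 47.217198634034304
tongue [0.60088934 0.23450582 0.093     ] 38.93944717840888
[[0.5269 0.1546 0.0901]
 [0.5341 0.2465 0.0899]
 [0.5875 0.2572 0.0895]
 [0.5958 0.1625 0.0897]]
```

Well at about (0.5632, 0.204). The hex corners are visible in the crop, with flats near 17° mod 60, which is nearly the crank's present yaw of 197°. I'll move over the crank.

Run:
```python
from h import *
plan([.525,-.195,.28],1.87)
```

```text
n 11 yaw 1.4916 q7 1.028
([-3.47, -0.73, -0.46], [-0.0011, 0.0006, -0.0344])
([-3.44, -0.85, -0.46], [-0.0011, 0.0006, -0.0344])
([-3.41, -0.97, -0.47], [-0.0011, 0.0006, -0.0344])
([-3.37, -1.08, -0.47], [-0.0011, 0.0006, -0.0344])
([-3.33, -1.2, -0.47], [-0.0011, 0.0006, -0.0344])
([-3.29, -1.31, -0.48], [-0.0011, 0.0006, -0.0344])
([-3.24, -1.42, -0.48], [-0.0011, 0.0006, -0.0344])
([-3.19, -1.53, -0.48], [-0.0011, 0.0006, -0.0344])
([-3.14, -1.64, -0.49], [-0.0011, 0.0006, -0.0344])
([-3.08, -1.75, -0.49], [-0.0011, 0.0006, -0.0344])
([-3.02, -1.85, -0.49], [-0.0011, 0.0006, -0.0344])
```

Emit:
jog_arm([
  {"delta_pos":[-3.5,-0.7,-0.5],"dr":[0,0,-0.034],"gripper":8.5},
  {"delta_pos":[-3.4,-0.8,-0.5],"dr":[0,0,-0.034],"gripper":8.5},
  {"delta_pos":[-3.4,-1.0,-0.5],"dr":[0,0,-0.034],"gripper":8.5},
  {"delta_pos":[-3.4,-1.1,-0.5],"dr":[0,0,-0.034],"gripper":8.5},
  {"delta_pos":[-3.3,-1.2,-0.5],"dr":[0,0,-0.034],"gripper":8.5},
])

```text
clock: 1.98
tcp_pos: [0.5831, 0.0199, 0.2498]
ee_rot: [-0.004, 0.664, 0.748, -0.005]
contact_force: [0.8, -0.5, -0.5]
grip_width: 0.0846
```

Emit:
jog_arm([
  {"delta_pos":[-3.3,-1.3,-0.5],"dr":[0,0,-0.034],"gripper":8.5},
  {"delta_pos":[-3.2,-1.4,-0.5],"dr":[0,0,-0.034],"gripper":8.5},
  {"delta_pos":[-3.2,-1.5,-0.5],"dr":[0,0,-0.034],"gripper":8.5},
  {"delta_pos":[-3.1,-1.6,-0.5],"dr":[0,0,-0.034],"gripper":8.5},
])

```text
clock: 2.32
tcp_pos: [0.5449, -0.1152, 0.2718]
ee_rot: [-0.005, 0.605, 0.796, -0.004]
contact_force: [0.5, 0.2, 0.1]
grip_width: 0.0852
```

Run:
```python
from h import *
st();plan([.525,-.195,.28],1.87)
```

```text
t 2.317 p [ 0.5449 -0.1152  0.2718] yaw 1.8427 tilt [-0.0132  0.0001] F [0.52 0.23 0.07] M [-0.049 -0.091 -0.023] w 0.0852 q [ 0.29  0.45 -0.26  2.    0.17  0.72  1.77]
n 3 yaw 1.8427 q7 1.77
([-2.38, -1.36, -0.27], [-0.0042, -0.0013, -0.0091])
([-2.37, -1.38, -0.27], [-0.0042, -0.0013, -0.0091])
([-2.36, -1.4, -0.27], [-0.0042, -0.0013, -0.0091])
```

Emit:
jog_arm([
  {"delta_pos":[-2.0,-1.3,-0.3],"dr":[-0.004,-0.001,-0.01],"gripper":8.5},
  {"delta_pos":[-2.0,-1.3,-0.3],"dr":[-0.004,-0.001,-0.005],"gripper":8.5},
  {"delta_pos":[-1.5,-1.0,-0.2],"dr":[-0.004,-0.001,0],"gripper":8.5},
  {"delta_pos":[0,0,0],"dr":[0,0,0],"gripper":8.5},
  {"delta_pos":[0,0,0],"dr":[0,0,0],"gripper":8.5},
])

```text
clock: 2.73
tcp_pos: [0.5221, -0.1828, 0.2821]
ee_rot: [0.001, 0.598, 0.801, -0.001]
contact_force: [0.5, 0.1, 0.3]
grip_width: 0.0849
```

Run:
```python
from h import *
st(); snap('wrist','w1'); st()
```

```text
t 2.733 p [ 0.5221 -0.1828  0.2821] yaw 1.8585 tilt [-0.    -0.002] F [0.48 0.07 0.27] M [0.017 0.005 0.04 ] w 0.0849 q [ 0.42  0.43 -0.26  2.01  0.17  0.72  1.91]
t 2.783 p [ 0.5221 -0.1826  0.282 ] yaw 1.8589 tilt [-0.0003 -0.0021] F [-0.09  0.4  -0.71] M [-0.026  0.043 -0.008] w 0.0851 q [ 0.42  0.43 -0.26  2.01  0.17  0.72  1.91]
```

View pics/w1.png

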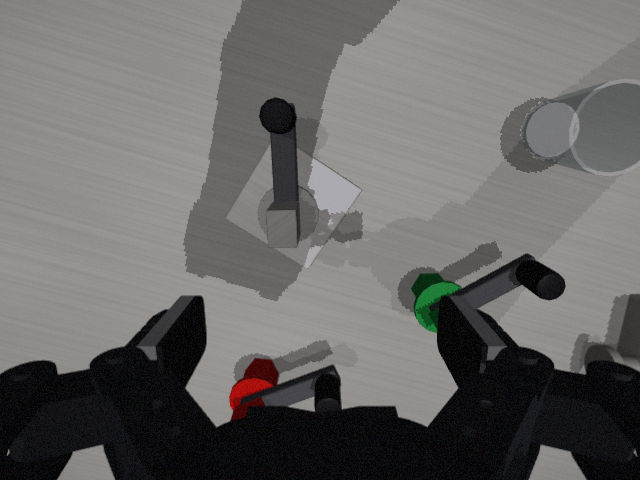

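Run:
```python
from h import *
z=load('w1');im=z['im'][:,:,::-1]
a=cv2.resize(im[90:260,220:350],(650,850)[:2],interpolation=cv2.INTER_CUBIC)
a=cv2.convertScaleAbs(a,alpha=1.7)
cv2.imwrite('pics/c3.png',a[500:850]); cv2.imwrite('pics/c3b.png',a[0:250])
```

```text
(no output)
```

View pics/c3.png

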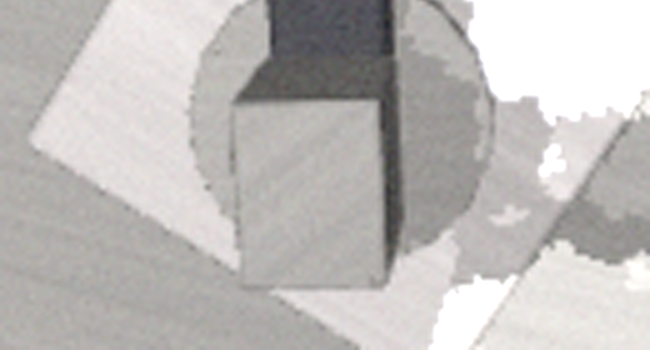

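View pics/c3b.png

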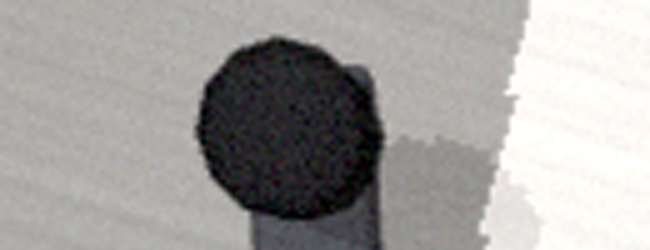

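Run:
```python
from h import *
z=load('w1')
c=np.array([(233,102),(379,100),(387,287),(241,287)])/5.+[220,190]
P=np.array([pz(z,u,v,.102) for u,v in c]); print(P); b=P.mean(0)
print('boss',b,'sides',[np.linalg.norm(P[i]-P[(i+1)%4]).round(4) for i in range(4)])
k=pz(z,278,115.6,.1); d=k-b; print('knob',k,np.linalg.norm(d[:2]),'phi knob',np.arctan2(d[1],d[0]))
e=P[0]+P[1]-P[2]-P[3]; print('phi edges',np.arctan2(e[1],e[0])); print('z',p3(z,282,229))
f=pz(z,(190+492)/2/5+220,190+120/5.,.054);print('flange rough',f)
```

```text
[[ 0.51626001 -0.22317606  0.102     ]
 [ 0.51054929 -0.2049662   0.102     ]
 [ 0.5347646  -0.19708045  0.102     ]
 [ 0.54036074 -0.21583089  0.102     ]]
boss [ 0.52548366 -0.2102634   0.102     ] sides [np.float64(0.0191), np.float64(0.0255), np.float64(0.0196), np.float64(0.0252)]
knob [ 0.45695862 -0.23151963  0.1       ] 0.07174613577903972 phi knob -2.8408077032734433
phi edges -2.8362175478540324
z [ 0.52554731 -0.21028605  0.10167327]
flange rough [ 0.52511458 -0.21027168  0.054     ]
```

Run:
```python
from h import *
plan([.5254,-.2103,.19],1.8735,n=4)
```

```text
n 4 yaw 1.8589 q7 1.915
([-0.68, -0.12, 2.3], [-0.0002, 0.0005, -0.0036])
([-0.68, -0.12, 2.3], [-0.0002, 0.0005, -0.0036])
([-0.68, -0.12, 2.3], [-0.0002, 0.0005, -0.0036])
([-0.68, -0.12, 2.3], [-0.0002, 0.0005, -0.0036])
```

Emit:
jog_arm([
  {"delta_pos":[-0.9,-0.1,2.3],"dr":[0,0,-0.004],"gripper":6.0},
  {"delta_pos":[-0.9,-0.1,2.3],"dr":[0,0,-0.004],"gripper":6.0},
  {"delta_pos":[-0.6,-0.1,2.3],"dr":[0,0,-0.004],"gripper":6.0},
  {"delta_pos":[0,0,1.0],"dr":[0,0,0],"gripper":6.0},
  {"delta_pos":[0,0,0],"dr":[0,0,0],"gripper":6.0},
])

```text
clock: 3.2
tcp_pos: [0.5307, -0.1974, 0.202]
ee_rot: [0.002, 0.588, 0.809, 0.001]
contact_force: [-0.5, 0.5, -0.1]
grip_width: 0.0602
```

Run:
```python
from h import *
st();plan([.5254,-.2103,.141],1.8735,n=4)
```

```text
t 3.2 p [ 0.5307 -0.1974  0.202 ] yaw 1.8841 tilt [0.005 0.   ] F [-0.51  0.5  -0.12] M [0.033 0.033 0.02 ] w 0.0602 q [ 0.42  0.55 -0.23  2.05  0.23  0.56  1.91]
n 4 yaw 1.8841 q7 1.909
([-0.26, -0.23, 1.52], [0.0012, 0.0004, 0.0026])
([-0.27, -0.23, 1.52], [0.0012, 0.0004, 0.0026])
([-0.27, -0.23, 1.52], [0.0012, 0.0004, 0.0026])
([-0.27, -0.23, 1.53], [0.0012, 0.0004, 0.0026])
```

Emit:
jog_arm([
  {"delta_pos":[-1.1,-0.9,0.5],"dr":[0.002,0,0.005],"gripper":6.0},
  {"delta_pos":[-0.3,-0.3,0.5],"dr":[0.002,0,0.003],"gripper":6.0},
  {"delta_pos":[0,0,0],"dr":[0,0,0],"gripper":6.0},
])

```text
clock: 3.45
tcp_pos: [0.5246, -0.2118, 0.1923]
ee_rot: [0.001, 0.589, 0.808, 0.0]
contact_force: [0.1, -1.2, 0.4]
grip_width: 0.0605
```

Run:
```python
from h import *
st();plan([.5254,-.2103,.141],1.8735,n=1)
```

```text
t 3.45 p [ 0.5246 -0.2118  0.1923] yaw 1.8808 tilt [ 0.0012 -0.0002] F [ 0.07 -1.18  0.44] M [0.006 0.03  0.069] w 0.0605 q [ 0.44  0.57 -0.23  2.05  0.24  0.54  1.93]
n 1 yaw 1.8808 q7 1.926
([0.12, 0.11, 5.13], [0.0011, 0.0005, 0.0073])
```

Emit:
jog_arm([
  {"delta_pos":[0.1,0.1,1.5],"dr":[0.001,0,0.007],"gripper":6.0},
  {"delta_pos":[0,0,1.5],"dr":[0,0,0],"gripper":6.0},
  {"delta_pos":[0,0,1.3],"dr":[0,0,0],"gripper":6.0},
  {"delta_pos":[0,0,0.5],"dr":[0,0,0],"gripper":6.0},
  {"delta_pos":[0,0,0],"dr":[0,0,0],"gripper":6.0},
])

```text
clock: 3.87
tcp_pos: [0.5272, -0.2113, 0.1473]
ee_rot: [0.004, 0.593, 0.805, 0.001]
contact_force: [0.0, 0.7, 0.8]
grip_width: 0.0598
```

Run:
```python
from h import *
st();plan([.5254,-.2103,.141],1.8735,n=1)
```

```text
t 3.867 p [ 0.5272 -0.2113  0.1473] yaw 1.8713 tilt [ 0.0074 -0.0029] F [0.04 0.71 0.83] M [0.001 0.006 0.002] w 0.0598 q [ 0.41  0.64 -0.19  2.08  0.27  0.44  1.89]
n 1 yaw 1.8713 q7 1.887
([0.15, -0.14, 0.63], [0.0062, 0.005, -0.0022])
```

Emit:
jog_arm([
  {"delta_pos":[0.15,-0.15,0.6],"dr":[0.006,0.005,-0.002],"gripper":6.0},
  {"delta_pos":[0,0,0],"dr":[0,0,0],"gripper":6.0},
  {"delta_pos":[0,0,0],"dr":[0,0,0],"gripper":6.0},
])

```text
clock: 4.12
tcp_pos: [0.5259, -0.2103, 0.1427]
ee_rot: [0.001, 0.592, 0.806, 0.0]
contact_force: [-0.1, -0.6, -0.0]
grip_width: 0.0602
```

Run:
```python
from h import *
st();plan([.5254,-.2103,.141],1.8735,n=1)
```

```text
t 4.117 p [ 0.5259 -0.2103  0.1427] yaw 1.8733 tilt [ 0.0017 -0.0003] F [-0.14 -0.63 -0.  ] M [ 0.002 -0.007 -0.025] w 0.0602 q [ 0.41  0.65 -0.19  2.08  0.27  0.44  1.89]
n 1 yaw 1.8733 q7 1.887
([0.02, -0.05, 0.17], [0.0015, 0.0007, -0.0002])
```

Emit:
jog_arm([
  {"delta_pos":[0,0,0],"dr":[0,0,0],"gripper":3.0},
  {"delta_pos":[0,0,0],"dr":[0,0,0],"gripper":2.2},
  {"delta_pos":[0,0,0],"dr":[0,0,0],"gripper":1.5},
  {"delta_pos":[0,0,0],"dr":[0,0,0],"gripper":1.5},
  {"delta_pos":[0,0,0],"dr":[0,0,0],"gripper":1.5},
], grip_force=60)

```text
clock: 4.53
tcp_pos: [0.5263, -0.2107, 0.1443]
ee_rot: [0.002, 0.593, 0.805, 0.001]
contact_force: [0.1, 0.2, -3.5]
grip_width: 0.019
```

Emit:
jog_arm([
  {"delta_pos":[0,0,0],"dr":[0,0,0],"gripper":1.5},
  {"delta_pos":[0,0,0],"dr":[0,0,0],"gripper":1.5},
  {"delta_pos":[0,0,0],"dr":[0,0,0],"gripper":1.5},
])

```text
clock: 4.78
tcp_pos: [0.5262, -0.2107, 0.1443]
ee_rot: [0.002, 0.593, 0.805, 0.001]
contact_force: [0.9, -0.5, -0.3]
grip_width: 0.0192
```

Run:
```python
from h import *
st()
```

```text
t 4.783 p [ 0.5262 -0.2107  0.1443] yaw 1.8729 tilt [ 0.0035 -0.0009] F [ 0.86 -0.51 -0.33] M [-0.014 -0.02  -0.013] w 0.0192 q [ 0.41  0.64 -0.19  2.08  0.27  0.44  1.89]
```

Emit:
jog_arm([
  {"delta_pos":[0,0,-0.8],"dr":[0,0,0],"gripper":1.5},
  {"delta_pos":[0,0,-1.0],"dr":[0,0,0],"gripper":1.5},
  {"delta_pos":[0,0,-1.0],"dr":[0,0,0],"gripper":1.5},
  {"delta_pos":[0,0,-1.0],"dr":[0,0,0],"gripper":1.5},
  {"delta_pos":[0,0,-1.5],"dr":[0,0,0],"gripper":1.5},
])

```text
clock: 5.2
tcp_pos: [0.5244, -0.21, 0.199]
ee_rot: [-0.001, 0.592, 0.806, -0.0]
contact_force: [0.2, 0.1, -2.5]
grip_width: 0.0189
```

Run:
```python
from h import *
st()
```

```text
t 5.2 p [ 0.5244 -0.21    0.199 ] yaw 1.8734 tilt [-0.0024  0.001 ] F [ 0.2   0.14 -2.54] M [ 0.004 -0.073  0.039] w 0.0189 q [ 0.44  0.56 -0.23  2.05  0.23  0.56  1.92]
```

Emit:
jog_arm([
  {"delta_pos":[0,0,-2.0],"dr":[0,0,0],"gripper":1.5},
  {"delta_pos":[0,0,-2.0],"dr":[0,0,0],"gripper":1.5},
  {"delta_pos":[0,0,-2.0],"dr":[0,0,0],"gripper":1.5},
  {"delta_pos":[0,0,-1.0],"dr":[0,0,0],"gripper":1.5},
])

```text
clock: 5.53
tcp_pos: [0.5239, -0.2098, 0.2771]
ee_rot: [-0.0, 0.592, 0.806, 0.0]
contact_force: [1.0, -0.2, -3.6]
grip_width: 0.0193
```

Run:
```python
from h import *
st(); plan([.5632,.204,.275],1.8735,vmax=2.8)
```

```text
t 5.533 p [ 0.5239 -0.2098  0.2771] yaw 1.8736 tilt [-0.0005  0.0005] F [ 1.01 -0.22 -3.56] M [ 0.036 -0.06  -0.039] w 0.0193 q [ 0.47  0.45 -0.27  1.99  0.18  0.73  1.97]
n 15 yaw 1.8736 q7 1.97
([2.55, 1.07, 0.01], [-0.0, -0.0, 0.0])
([2.55, 1.07, 0.01], [-0.0, -0.0, 0.0])
([2.55, 1.07, 0.01], [-0.0, -0.0, 0.0])
([2.55, 1.07, 0.01], [-0.0, -0.0, 0.0])
([2.55, 1.07, 0.01], [-0.0, -0.0, 0.0])
([2.55, 1.07, 0.01], [-0.0, -0.0, 0.0])
([2.55, 1.07, 0.01], [-0.0, -0.0, 0.0])
([2.55, 1.07, 0.01], [-0.0, -0.0, 0.0])
([2.55, 1.07, 0.01], [-0.0, -0.0, 0.0])
([2.55, 1.07, 0.01], [-0.0, -0.0, 0.0])
([2.55, 1.07, 0.01], [-0.0, -0.0, 0.0])
([2.55, 1.07, 0.01], [-0.0, -0.0, 0.0])
([2.55, 1.07, 0.01], [-0.0, -0.0, 0.0])
([2.55, 1.07, 0.01], [-0.0, -0.0, 0.0])
([2.55, 1.07, 0.01], [-0.0, -0.0, 0.0])
```

Emit:
jog_arm([
  {"delta_pos":[1.5,0.6,0],"dr":[0,0,0],"gripper":1.5},
  {"delta_pos":[2.5,1.1,0],"dr":[0,0,0],"gripper":1.5},
  {"delta_pos":[2.5,1.1,0],"dr":[0,0,0],"gripper":1.5},
  {"delta_pos":[2.5,1.1,0],"dr":[0,0,0],"gripper":1.5},
  {"delta_pos":[2.5,1.1,0],"dr":[0,0,0],"gripper":1.5},
])

```text
clock: 5.95
tcp_pos: [0.5372, -0.0896, 0.287]
ee_rot: [0.006, 0.598, 0.801, 0.0]
contact_force: [0.9, 0.5, -2.7]
grip_width: 0.0191
```

Emit:
jog_arm([
  {"delta_pos":[2.5,1.1,0],"dr":[0,0,0],"gripper":1.5},
  {"delta_pos":[2.5,1.1,0],"dr":[0,0,0],"gripper":1.5},
  {"delta_pos":[2.5,1.1,0],"dr":[0,0,0],"gripper":1.5},
  {"delta_pos":[2.5,1.1,0],"dr":[0,0,0],"gripper":1.5},
  {"delta_pos":[2.5,1.1,0],"dr":[0,0,0],"gripper":1.5},
])

```text
clock: 6.37
tcp_pos: [0.553, 0.052, 0.2929]
ee_rot: [0.008, 0.599, 0.801, 0.002]
contact_force: [1.1, 0.5, -2.6]
grip_width: 0.0188
```

Run:
```python
from h import *
st(); plan([.5632,.204,.275],1.8735,n=1)
```

```text
t 6.367 p [0.553  0.052  0.2929] yaw 1.8575 tilt [ 0.0149 -0.0072] F [ 1.14  0.5  -2.63] M [-0.006 -0.005  0.048] w 0.0188 q [ 0.    0.42 -0.28  2.    0.19  0.74  1.47]
n 1 yaw 1.8575 q7 1.467
([14.31, 5.25, 1.7], [0.0122, 0.0112, -0.0159])
```

Emit:
jog_arm([
  {"delta_pos":[3.0,1.1,0.3],"dr":[0.003,0.003,-0.004],"gripper":1.5},
  {"delta_pos":[3.0,1.1,0.3],"dr":[0.003,0.003,-0.004],"gripper":1.5},
  {"delta_pos":[3.0,1.1,0.3],"dr":[0.003,0.003,-0.004],"gripper":1.5},
  {"delta_pos":[2.0,0.8,0.3],"dr":[0.003,0.003,-0.004],"gripper":1.5},
  {"delta_pos":[1.0,0.3,0.2],"dr":[0,0,0],"gripper":1.5},
])

```text
clock: 6.78
tcp_pos: [0.5595, 0.1896, 0.2852]
ee_rot: [0.001, 0.591, 0.807, 0.003]
contact_force: [-1.2, 1.0, -3.3]
grip_width: 0.019
```

Emit:
jog_arm([
  {"delta_pos":[0,0,0],"dr":[0,0,0],"gripper":1.5},
])

```text
clock: 6.87
tcp_pos: [0.5589, 0.1924, 0.2857]
ee_rot: [0.001, 0.589, 0.808, 0.004]
contact_force: [0.0, 0.6, -2.8]
grip_width: 0.0189
```

Run:
```python
from h import *
st(); plan([.5632,.204,.26],1.8735,n=1)
```

```text
t 6.867 p [0.5589 0.1924 0.2857] yaw 1.8814 tilt [0.0058 0.0058] F [ 0.04  0.55 -2.77] M [-0.009  0.009 -0.005] w 0.0189 q [-0.22  0.47 -0.3   1.92  0.19  0.77  1.26]
n 1 yaw 1.8814 q7 1.262
([0.96, 0.75, 2.58], [0.0073, -0.0038, 0.0079])
```

Emit:
jog_arm([
  {"delta_pos":[1.0,0.8,1.2],"dr":[0.007,-0.004,0.008],"gripper":1.5},
  {"delta_pos":[0,0,1.2],"dr":[0,0,0],"gripper":1.5},
  {"delta_pos":[0,0,0.5],"dr":[0,0,0],"gripper":1.5},
  {"delta_pos":[0,0,0],"dr":[0,0,0],"gripper":1.5},
])

```text
clock: 7.2
tcp_pos: [0.5635, 0.2003, 0.2583]
ee_rot: [0.002, 0.594, 0.805, -0.0]
contact_force: [0.1, -0.1, -2.9]
grip_width: 0.0194
```

Run:
```python
from h import *
st(); snap('wrist','w2'); plan([.5632,.204,.235],1.8735,n=1)
```

```text
t 7.2 p [0.5635 0.2003 0.2583] yaw 1.8706 tilt [ 0.0024 -0.0028] F [ 0.06 -0.11 -2.91] M [ 0.009 -0.008 -0.063] w 0.0194 q [-0.25  0.51 -0.28  1.93  0.21  0.72  1.22]
n 1 yaw 1.8699 q7 1.224
([0.43, 0.09, 2.37], [0.0013, 0.0038, -0.0036])
```

View pics/w2.png

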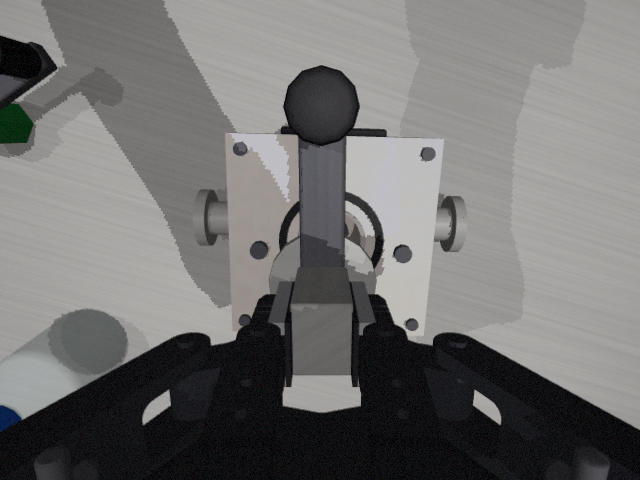

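Run:
```python
from h import *
z=load('w2')
P=np.array([pz(z,u,v,.091) for u,v in [(240,148),(428,154),(411,324),(245,320)]]); print(P[:,:2],P.mean(0))
Q=np.array([pz(z,u,v,.091) for u,v in [(260,250),(402,253)]]);print(Q.mean(0))
P=np.array([pz(load('w0'),u,v,.091) for u,v in [(218,47),(500,186),(301,257)]]);print(P, (P[0]+P[1])/2)
P=np.array([pz(load('w0'),u,v,.091) for u,v in [(285,163),(457,99)]]);print(P.mean(0))
p=np.array([.5635,.2003,.2583]); h=p[2]-.0423
B=np.array([pz(z,u,v,h) for u,v in [(295,304),(350,304),(356,375),(292,375)]]);print('boss',B.mean(0),B[:,:2])
k=pz(z,321.5,105,h-.002);print('knob',k,np.arctan2(*(k-B.mean(0))[1::-1]))
```

```text
[[0.52399413 0.13490791]
 [0.49411768 0.24306105]
 [0.60199603 0.2729218 ]
 [0.63235893 0.16557626]] [0.56311669 0.20411676 0.091     ]
[0.56936579 0.20618169 0.091     ]
[[0.52412372 0.13467324 0.091     ]
 [0.60198085 0.2725292  0.091     ]
 [0.63287257 0.16505332 0.091     ]] [0.56305229 0.20360122 0.091     ]
[0.56923009 0.205573   0.091     ]
boss [0.56268701 0.19867405 0.216     ] [[0.55314542 0.18640648]
 [0.54800936 0.20289496]
 [0.5716394  0.21280855]
 [0.57795384 0.19258623]]
knob [0.49394978 0.17675907 0.214     ] -2.83295803610237
```

Emit:
jog_arm([
  {"delta_pos":[0.4,0.1,0.8],"dr":[0.001,0.003,-0.002],"gripper":1.5},
  {"delta_pos":[0,0,0.8],"dr":[0,0,0],"gripper":1.5},
  {"delta_pos":[0,0,0],"dr":[0,0,0],"gripper":1.5},
  {"delta_pos":[0,0,0],"dr":[0,0,0],"gripper":1.5},
])

```text
clock: 7.58
tcp_pos: [0.5639, 0.2007, 0.2425]
ee_rot: [0.001, 0.595, 0.804, -0.0]
contact_force: [0.9, 0.2, -2.5]
grip_width: 0.0193
```

Run:
```python
from h import *
st(); plan([.5638,.2042,.23],1.871,n=1)
```

```text
t 7.583 p [0.5639 0.2007 0.2425] yaw 1.8679 tilt [ 0.0016 -0.0013] F [ 0.88  0.16 -2.5 ] M [-0.021 -0.018 -0.006] w 0.0193 q [-0.25  0.53 -0.27  1.94  0.22  0.69  1.21]
n 1 yaw 1.8679 q7 1.214
([0.34, 0.09, 1.25], [0.0011, 0.0017, -0.0031])
```

Emit:
jog_arm([
  {"delta_pos":[0.3,0.1,0],"dr":[0.001,0.002,-0.003],"gripper":1.5},
  {"delta_pos":[0.15,0.05,0],"dr":[0,0,0],"gripper":1.5},
])

```text
clock: 7.75
tcp_pos: [0.5641, 0.205, 0.2424]
ee_rot: [-0.0, 0.594, 0.805, -0.0]
contact_force: [-0.3, 0.6, -4.0]
grip_width: 0.0192
```

Run:
```python
from h import *
st(); plan([.5638,.2042,.23],1.871,n=1)
```

```text
t 7.75 p [0.5641 0.205  0.2424] yaw 1.8702 tilt [-0.0005 -0.    ] F [-0.34  0.61 -3.96] M [ 0.024 -0.025 -0.039] w 0.0192 q [-0.26  0.54 -0.27  1.94  0.22  0.7   1.21]
n 1 yaw 1.8702 q7 1.212
([-0.07, -0.05, 1.24], [-0.0005, -0.0001, -0.0008])
```

Emit:
jog_arm([
  {"delta_pos":[-0.05,-0.05,0.5],"dr":[0,0,0],"gripper":1.5},
  {"delta_pos":[0,0,0.4],"dr":[0,0,0],"gripper":1.5},
  {"delta_pos":[0,0,0],"dr":[0,0,0],"gripper":1.5},
])

```text
clock: 8.0
tcp_pos: [0.564, 0.2052, 0.2333]
ee_rot: [0.0, 0.593, 0.805, 0.001]
contact_force: [-0.2, 0.3, -2.9]
grip_width: 0.0193
```

Run:
```python
from h import *
st(); plan([.5638,.2042,.222],1.871,n=1)
```

```text
t 8.0 p [0.564  0.2052 0.2333] yaw 1.871 tilt [0.0009 0.0009] F [-0.18  0.29 -2.86] M [-0.022 -0.008  0.007] w 0.0193 q [-0.26  0.55 -0.27  1.95  0.22  0.68  1.21]
n 1 yaw 1.871 q7 1.206
([-0.09, -0.05, 1.13], [0.0011, -0.0006, 0.0])
```

Emit:
jog_arm([
  {"delta_pos":[-0.1,-0.05,0.4],"dr":[0.001,0,0],"gripper":1.5},
  {"delta_pos":[-0.05,0,0.3],"dr":[0,0,0],"gripper":1.5},
  {"delta_pos":[0,0,0.3],"dr":[0,0,0],"gripper":1.5},
  {"delta_pos":[0,0,0],"dr":[0,0,0],"gripper":1.5},
])

```text
clock: 8.33
tcp_pos: [0.5638, 0.2035, 0.2219]
ee_rot: [-0.0, 0.593, 0.805, -0.0]
contact_force: [-0.8, 0.0, -2.8]
grip_width: 0.0191
```

Run:
```python
from h import *
st(); plan([.5638,.2042,.215],1.871,n=1)
```

```text
t 8.333 p [0.5638 0.2035 0.2219] yaw 1.8712 tilt [-0.0006  0.0003] F [-0.79  0.03 -2.82] M [-0.018 -0.027 -0.042] w 0.0191 q [-0.26  0.56 -0.26  1.96  0.23  0.65  1.2 ]
n 1 yaw 1.8712 q7 1.203
([0.07, 0.02, 0.69], [-0.0005, -0.0005, 0.0002])
```

Emit:
jog_arm([
  {"delta_pos":[0.07,0.02,0.3],"dr":[0,0,0],"gripper":1.5},
  {"delta_pos":[0,0,0.2],"dr":[0,0,0],"gripper":1.5},
  {"delta_pos":[0,0,0.2],"dr":[0,0,0],"gripper":1.5},
  {"delta_pos":[0,0,0],"dr":[0,0,0],"gripper":1.5},
])

```text
clock: 8.67
tcp_pos: [0.5638, 0.2043, 0.214]
ee_rot: [-0.0, 0.593, 0.805, -0.0]
contact_force: [-0.1, 1.3, -3.2]
grip_width: 0.0192
```

Run:
```python
from h import *
st(); plan([.5638,.2042,.205],1.871,n=1)
```

```text
t 8.667 p [0.5638 0.2043 0.214 ] yaw 1.8711 tilt [-0.0008  0.0003] F [-0.05  1.31 -3.25] M [-0.001 -0.012  0.024] w 0.0192 q [-0.27  0.57 -0.26  1.96  0.23  0.64  1.2 ]
n 1 yaw 1.8711 q7 1.197
([-0.01, -0.01, 0.9], [-0.0007, -0.0005, 0.0001])
```

Emit:
jog_arm([
  {"delta_pos":[0,0,0.2],"dr":[0,0,0],"gripper":1.5},
  {"delta_pos":[0,0,0.2],"dr":[0,0,0],"gripper":1.5},
  {"delta_pos":[0,0,0],"dr":[0,0,0],"gripper":1.5},
])

```text
clock: 8.92
tcp_pos: [0.5639, 0.2043, 0.2097]
ee_rot: [-0.0, 0.593, 0.805, -0.0]
contact_force: [-0.4, 0.1, -2.8]
grip_width: 0.0194
```

Emit:
jog_arm([
  {"delta_pos":[0,0,0.2],"dr":[0,0,0],"gripper":1.5},
  {"delta_pos":[0,0,0.2],"dr":[0,0,0],"gripper":1.5},
  {"delta_pos":[0,0,0],"dr":[0,0,0],"gripper":1.5},
])

```text
clock: 9.17
tcp_pos: [0.564, 0.2044, 0.2054]
ee_rot: [-0.0, 0.593, 0.805, 0.0]
contact_force: [0.1, 0.2, -2.8]
grip_width: 0.0195
```

Run:
```python
from h import *
st(); plan([.5638,.2042,.205],1.871,n=1)
```

```text
t 9.167 p [0.564  0.2044 0.2054] yaw 1.8711 tilt [-0.0002  0.0005] F [ 0.09  0.25 -2.76] M [ 0.008  0.017 -0.029] w 0.0195 q [-0.27  0.58 -0.25  1.97  0.24  0.62  1.19]
n 1 yaw 1.8711 q7 1.192
([-0.01, -0.02, 0.04], [-0.0001, -0.0005, 0.0001])
```

Emit:
jog_arm([
  {"delta_pos":[-0.01,-0.02,0.15],"dr":[0,0,0],"gripper":1.5},
  {"delta_pos":[0,0,0.15],"dr":[0,0,0],"gripper":1.5},
  {"delta_pos":[0,0,0],"dr":[0,0,0],"gripper":1.5},
])

```text
clock: 9.42
tcp_pos: [0.564, 0.2046, 0.2024]
ee_rot: [-0.0, 0.593, 0.805, 0.001]
contact_force: [-0.1, 0.4, -3.4]
grip_width: 0.019
```

Emit:
jog_arm([
  {"delta_pos":[0,0,0.15],"dr":[0,0,0],"gripper":1.5},
  {"delta_pos":[0,0,0.15],"dr":[0,0,0],"gripper":1.5},
  {"delta_pos":[0,0,0],"dr":[0,0,0],"gripper":1.5},
])

```text
clock: 9.67
tcp_pos: [0.5639, 0.2047, 0.1991]
ee_rot: [-0.0, 0.593, 0.805, 0.001]
contact_force: [0.0, -0.0, -2.9]
grip_width: 0.0187
```

Run:
```python
from h import *
st()
```

```text
t 9.667 p [0.5639 0.2047 0.1991] yaw 1.8713 tilt [0.0004 0.0012] F [ 0.02 -0.04 -2.93] M [ 0.017 -0.07  -0.016] w 0.0187 q [-0.27  0.59 -0.25  1.97  0.24  0.61  1.19]
```

Emit:
jog_arm([
  {"delta_pos":[0,-0.03,0.15],"dr":[0,0,0],"gripper":1.5},
  {"delta_pos":[0,0,0.15],"dr":[0,0,0],"gripper":1.5},
  {"delta_pos":[0,0,0],"dr":[0,0,0],"gripper":1.5},
])

```text
clock: 9.92
tcp_pos: [0.5638, 0.2047, 0.1957]
ee_rot: [-0.0, 0.593, 0.805, 0.001]
contact_force: [1.1, 0.9, -3.4]
grip_width: 0.019
```

Emit:
jog_arm([
  {"delta_pos":[0,0,0.15],"dr":[0,0,0],"gripper":1.5},
  {"delta_pos":[0,0,0.15],"dr":[0,0,0],"gripper":1.5},
  {"delta_pos":[0,0,0],"dr":[0,0,0],"gripper":1.5},
])

```text
clock: 10.17
tcp_pos: [0.5639, 0.2047, 0.1924]
ee_rot: [-0.0, 0.593, 0.805, 0.001]
contact_force: [0.2, 0.3, -2.8]
grip_width: 0.0196
```

Run:
```python
from h import *
st()
```

```text
t 10.167 p [0.5639 0.2047 0.1924] yaw 1.8713 tilt [0.0008 0.0015] F [ 0.23  0.28 -2.8 ] M [ 0.126 -0.041  0.005] w 0.0196 q [-0.28  0.6  -0.25  1.98  0.25  0.59  1.18]
```

Sliding freely, so the hexagon is aligned. About 6 mm to go; I'll take smaller steps.

Emit:
jog_arm([
  {"delta_pos":[0,0,0.12],"dr":[0,0,0],"gripper":1.5},
  {"delta_pos":[0,0,0.12],"dr":[0,0,0],"gripper":1.5},
  {"delta_pos":[0,0,0],"dr":[0,0,0],"gripper":1.5},
])

```text
clock: 10.42
tcp_pos: [0.5639, 0.2047, 0.1897]
ee_rot: [-0.0, 0.593, 0.805, 0.001]
contact_force: [0.2, -0.1, -3.1]
grip_width: 0.0191
```

Emit:
jog_arm([
  {"delta_pos":[0,0,0.1],"dr":[0,0,0],"gripper":1.5},
  {"delta_pos":[0,0,0.1],"dr":[0,0,0],"gripper":1.5},
  {"delta_pos":[0,0,0],"dr":[0,0,0],"gripper":1.5},
])

```text
clock: 10.67
tcp_pos: [0.5639, 0.2047, 0.1875]
ee_rot: [-0.0, 0.593, 0.805, 0.001]
contact_force: [-0.0, 0.9, -3.4]
grip_width: 0.0192
```

Run:
```python
from h import *
st()
```

```text
t 10.667 p [0.5639 0.2047 0.1875] yaw 1.8713 tilt [0.0007 0.0015] F [-0.04  0.91 -3.4 ] M [ 0.076 -0.108  0.02 ] w 0.0192 q [-0.28  0.61 -0.24  1.98  0.25  0.58  1.18]
```

Emit:
jog_arm([
  {"delta_pos":[0,0,0.06],"dr":[0,0,0],"gripper":1.5},
  {"delta_pos":[0,0,0],"dr":[0,0,0],"gripper":1.5},
])

```text
clock: 10.83
tcp_pos: [0.5639, 0.2048, 0.1868]
ee_rot: [-0.0, 0.593, 0.805, 0.001]
contact_force: [0.4, 0.6, -4.0]
grip_width: 0.0193
```

Emit:
jog_arm([
  {"delta_pos":[0,0,0.06],"dr":[0,0,0],"gripper":1.5},
  {"delta_pos":[0,0,0],"dr":[0,0,0],"gripper":1.5},
])

```text
clock: 11.0
tcp_pos: [0.5639, 0.2048, 0.1864]
ee_rot: [-0.0, 0.593, 0.805, 0.001]
contact_force: [0.3, -0.3, -2.8]
grip_width: 0.0192
```

Emit:
jog_arm([
  {"delta_pos":[0,0,0.06],"dr":[0,0,0],"gripper":1.5},
  {"delta_pos":[0,0,0],"dr":[0,0,0],"gripper":1.5},
])

```text
clock: 11.17
tcp_pos: [0.5639, 0.2048, 0.1865]
ee_rot: [0.0, 0.593, 0.805, 0.001]
contact_force: [-0.7, 0.4, -2.8]
grip_width: 0.0192
```

Emit:
jog_arm([
  {"delta_pos":[0,0,0.1],"dr":[0,0,0],"gripper":1.5},
])

```text
clock: 11.25
tcp_pos: [0.564, 0.2049, 0.1862]
ee_rot: [0.0, 0.593, 0.805, 0.001]
contact_force: [-5.2, -0.5, 19.1]
grip_width: 0.0192
```

Emit:
jog_arm([
  {"delta_pos":[0,0,0.15],"dr":[0,0,0],"gripper":1.5},
])

```text
clock: 11.33
tcp_pos: [0.5639, 0.205, 0.1861]
ee_rot: [0.001, 0.593, 0.805, 0.001]
contact_force: [-8.1, -2.3, 26.2]
grip_width: 0.0192
```

Run:
```python
from h import *
st(); snap('scene','s1'); snap('wrist','w3'); st()
im=load('s1')['im'][:,:,::-1]; cv2.imwrite('pics/s1c.png',cv2.resize(im[170:350,310:490],(720,600),interpolation=cv2.INTER_CUBIC)[:600])
```

```text
t 11.333 p [0.5639 0.205  0.1861] yaw 1.8713 tilt [0.0025 0.0012] F [-8.1  -2.34 26.16] M [-1.085  1.604 -0.051] w 0.0192 q [-0.28  0.61 -0.24  1.98  0.25  0.58  1.18]
t 11.433 p [0.5639 0.205  0.1862] yaw 1.8713 tilt [0.0027 0.0012] F [-4.37 -2.19 16.37] M [-0.685  1.049 -0.017] w 0.0189 q [-0.28  0.61 -0.24  1.98  0.25  0.58  1.18]
```

View pics/s1c.png

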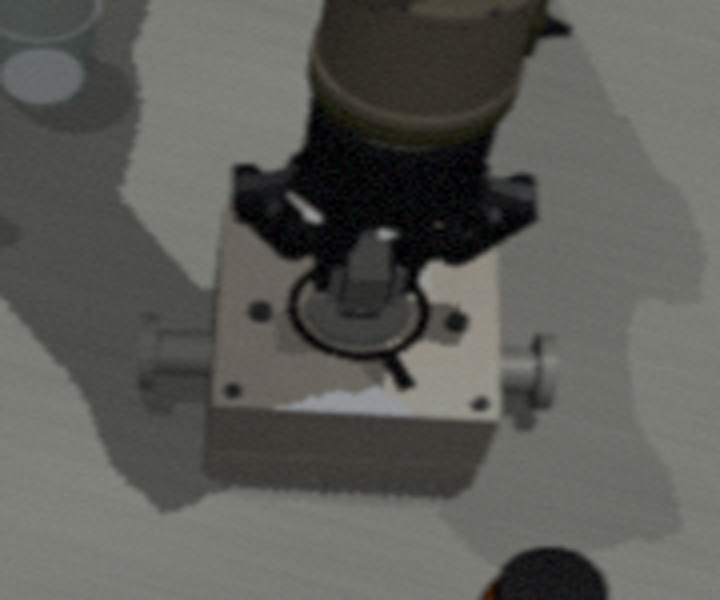

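View pics/w3.png

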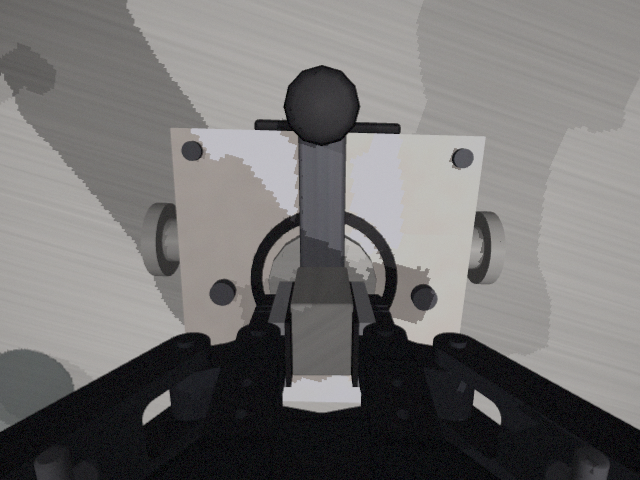

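The crank stalls at TCP z = 0.186, which is where home was predicted, and the pictures show the flange on the rim. My last check press read 16–26 N, more than I intended because the arm is stiff. I'll take the load off now.

Emit:
jog_arm([
  {"delta_pos":[0,0,-0.02],"dr":[0,0,0],"gripper":1.5},
  {"delta_pos":[0,0,0],"dr":[0,0,0],"gripper":1.5},
  {"delta_pos":[0,0,0],"dr":[0,0,0],"gripper":1.5},
])

```text
clock: 11.68
tcp_pos: [0.5637, 0.2049, 0.187]
ee_rot: [0.001, 0.593, 0.805, 0.001]
contact_force: [-0.3, 0.2, -3.3]
grip_width: 0.0189
```

Run:
```python
from h import *
st()
```

```text
t 11.683 p [0.5637 0.2049 0.187 ] yaw 1.8714 tilt [0.0034 0.0012] F [-0.33  0.23 -3.33] M [ 0.049  0.054 -0.003] w 0.0189 q [-0.28  0.61 -0.24  1.98  0.25  0.58  1.18]
```

Emit:
jog_arm([
  {"delta_pos":[0,0,0],"dr":[0,0,0.04],"gripper":1.5},
  {"delta_pos":[0,0,0],"dr":[0,0,0.04],"gripper":1.5},
  {"delta_pos":[0,0,0],"dr":[0,0,0.04],"gripper":1.5},
])

```text
clock: 11.93
tcp_pos: [0.5641, 0.2049, 0.1863]
ee_rot: [0.001, 0.642, 0.767, 0.002]
contact_force: [0.4, -0.1, 4.5]
grip_width: 0.0189
```

Run:
```python
from h import *
st()
```

```text
t 11.933 p [0.5641 0.2049 0.1863] yaw 1.7484 tilt [0.0033 0.0018] F [ 0.44 -0.14  4.46] M [-0.155  0.193  0.128] w 0.0189 q [-0.3   0.61 -0.21  1.98  0.22  0.57  1.09]
```

Emit:
jog_arm([
  {"delta_pos":[0,0,-0.03],"dr":[0,0,0.04],"gripper":1.5},
  {"delta_pos":[0,0,-0.02],"dr":[0,0,0.04],"gripper":1.5},
  {"delta_pos":[0,0,-0.02],"dr":[0,0,0.04],"gripper":1.5},
])

```text
clock: 12.18
tcp_pos: [0.5638, 0.205, 0.1864]
ee_rot: [0.0, 0.688, 0.725, 0.001]
contact_force: [-0.2, -1.1, 1.1]
grip_width: 0.0192
```

Run:
```python
from h import *
st()
```

```text
t 12.183 p [0.5638 0.205  0.1864] yaw 1.6233 tilt [0.0021 0.0014] F [-0.2  -1.12  1.12] M [-0.096  0.175  0.178] w 0.0192 q [-0.33  0.6  -0.17  1.98  0.18  0.57  1.  ]
```

Emit:
jog_arm([
  {"delta_pos":[0,0,-0.04],"dr":[0,0,0.04],"gripper":1.5},
  {"delta_pos":[0,0,-0.03],"dr":[0,0,0.04],"gripper":1.5},
  {"delta_pos":[0,0,-0.03],"dr":[0,0,0.04],"gripper":1.5},
])

```text
clock: 12.43
tcp_pos: [0.5638, 0.205, 0.1864]
ee_rot: [0.0, 0.732, 0.681, 0.001]
contact_force: [0.1, -0.2, -0.6]
grip_width: 0.0194
```

Run:
```python
from h import *
st()
```

```text
t 12.433 p [0.5638 0.205  0.1864] yaw 1.4986 tilt [0.0012 0.0008] F [ 0.07 -0.24 -0.6 ] M [-0.12   0.103  0.184] w 0.0194 q [-0.35  0.6  -0.14  1.98  0.15  0.56  0.91]
```

Emit:
jog_arm([
  {"delta_pos":[0,0,-0.02],"dr":[0,0,0.03],"gripper":1.5},
])

```text
clock: 12.52
tcp_pos: [0.5638, 0.205, 0.1864]
ee_rot: [0.0, 0.743, 0.669, 0.001]
contact_force: [-1.0, 0.0, -0.3]
grip_width: 0.0191
```

Run:
```python
from h import *
st()
```

```text
t 12.517 p [0.5638 0.205  0.1864] yaw 1.4667 tilt [0.0011 0.0007] F [-0.96  0.02 -0.34] M [-0.081  0.11   0.178] w 0.0191 q [-0.36  0.6  -0.13  1.98  0.14  0.56  0.89]
```

Run:
```python
from h import *
snap('wrist','w4'); snap('scene','s2'); st()
im=load('s2')['im'][:,:,::-1]; cv2.imwrite('pics/s2c.png',cv2.resize(im[200:340,320:480],(720,600),interpolation=cv2.INTER_CUBIC))
```

```text
t 12.617 p [0.5637 0.205  0.1863] yaw 1.4682 tilt [0.0009 0.0006] F [-0.49 -0.07 -1.47] M [-0.048  0.086  0.079] w 0.0192 q [-0.36  0.6  -0.13  1.98  0.14  0.56  0.89]
```

View pics/w4.png

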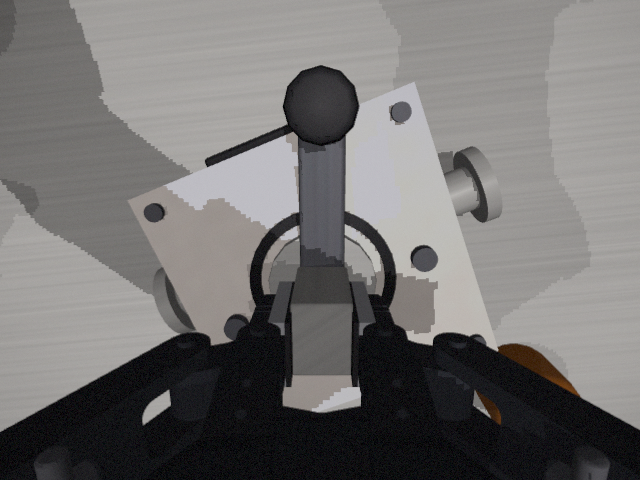

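View pics/s2c.png

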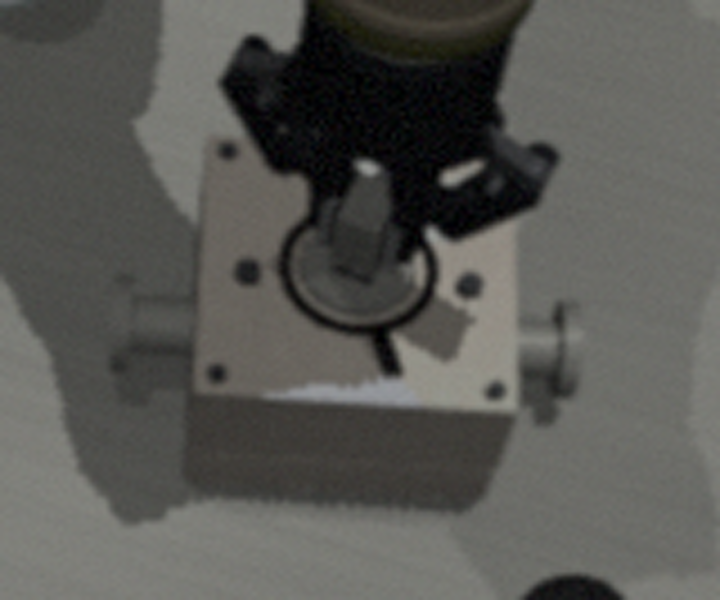

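Run:
```python
from h import *
w=np.array([.5631,.204])
for u,v in [(285,163),(457,99),(428,190)]:
    P=pz(load('w0'),u,v,.095)[:2]-w; print(np.linalg.norm(P),np.degrees(np.arctan2(P[1],P[0])))
```

```text
0.04592784435335927 -66.7074706664046
0.0448206841115667 97.5135925361109
0.04800982906864466 38.664258968080404
```

Pointer turning clockwise. The lugs sit at -67° and +97.5°, so the far stop should come at a pointer angle of about -53°, roughly 1.35 rad more.

Emit:
jog_arm([
  {"delta_pos":[0,0,-0.02],"dr":[0,0,0.04],"gripper":1.5},
  {"delta_pos":[0,0,-0.02],"dr":[0,0,0.05],"gripper":1.5},
  {"delta_pos":[0,0,-0.03],"dr":[0,0,0.05],"gripper":1.5},
  {"delta_pos":[0,0,-0.03],"dr":[0,0,0.05],"gripper":1.5},
  {"delta_pos":[0,0,-0.03],"dr":[0,0,0.05],"gripper":1.5},
])

```text
clock: 13.03
tcp_pos: [0.5635, 0.2049, 0.1864]
ee_rot: [-0.0, 0.818, 0.576, -0.0]
contact_force: [-0.2, -0.3, -3.6]
grip_width: 0.0191
```

Run:
```python
from h import *
st()
```

```text
t 13.033 p [0.5635 0.2049 0.1864] yaw 1.2266 tilt [-0.0003  0.0002] F [-0.25 -0.33 -3.65] M [-0.02  -0.106  0.167] w 0.0191 q [-0.4   0.6  -0.06  1.99  0.06  0.55  0.72]
```

Emit:
jog_arm([
  {"delta_pos":[0,0,-0.01],"dr":[0,0,0.05],"gripper":1.5},
  {"delta_pos":[0,0,-0.02],"dr":[0,0,0.05],"gripper":1.5},
  {"delta_pos":[0,0,-0.02],"dr":[0,0,0.05],"gripper":1.5},
  {"delta_pos":[0,0,-0.02],"dr":[0,0,0.05],"gripper":1.5},
  {"delta_pos":[0,0,-0.02],"dr":[0,0,0.05],"gripper":1.5},
])

```text
clock: 13.45
tcp_pos: [0.5635, 0.2048, 0.1863]
ee_rot: [-0.0, 0.884, 0.467, -0.001]
contact_force: [-0.3, 0.5, -1.5]
grip_width: 0.019
```

Run:
```python
from h import *
st()
```

```text
t 13.45 p [0.5635 0.2048 0.1863] yaw 0.9713 tilt [-0.001  -0.0002] F [-0.31  0.47 -1.53] M [-0.059 -0.021  0.185] w 0.019 q [-0.45  0.6   0.01  1.99 -0.01  0.55  0.54]
```

Emit:
jog_arm([
  {"delta_pos":[0,0,-0.03],"dr":[0,0,0.05],"gripper":1.5},
  {"delta_pos":[0,0,-0.03],"dr":[0,0,0.05],"gripper":1.5},
  {"delta_pos":[0,0,-0.02],"dr":[0,0,0.05],"gripper":1.5},
  {"delta_pos":[0,0,-0.02],"dr":[0,0,0.05],"gripper":1.5},
  {"delta_pos":[0,0,-0.02],"dr":[0,0,0.05],"gripper":1.5},
])

```text
clock: 13.87
tcp_pos: [0.5634, 0.2048, 0.1863]
ee_rot: [0.0, 0.937, 0.35, -0.001]
contact_force: [-0.1, -0.5, -1.4]
grip_width: 0.019
```

Run:
```python
from h import *
st()
```

```text
t 13.867 p [0.5634 0.2048 0.1863] yaw 0.7161 tilt [-0.0019 -0.0008] F [-0.11 -0.52 -1.42] M [-0.07   0.015  0.083] w 0.019 q [-0.5   0.6   0.08  1.99 -0.09  0.55  0.36]
```

Emit:
jog_arm([
  {"delta_pos":[0,0,-0.03],"dr":[0,0,0.05],"gripper":1.5},
  {"delta_pos":[0,0,-0.03],"dr":[0,0,0.05],"gripper":1.5},
  {"delta_pos":[0,0,-0.02],"dr":[0,0,0.05],"gripper":1.5},
  {"delta_pos":[0,0,-0.02],"dr":[0,0,0.05],"gripper":1.5},
  {"delta_pos":[0,0,-0.02],"dr":[0,0,0.05],"gripper":1.5},
])

```text
clock: 14.28
tcp_pos: [0.5632, 0.2049, 0.1863]
ee_rot: [0.0, 0.974, 0.229, -0.002]
contact_force: [0.0, -0.2, -1.7]
grip_width: 0.019
```

Run:
```python
from h import *
st()
```

```text
t 14.283 p [0.5632 0.2049 0.1863] yaw 0.4611 tilt [-0.0029 -0.0015] F [ 0.01 -0.2  -1.71] M [-0.093  0.009  0.141] w 0.019 q [-0.55  0.61  0.16  2.   -0.17  0.55  0.19]
```

Emit:
jog_arm([
  {"delta_pos":[0,0,-0.03],"dr":[0,0,0.04],"gripper":1.5},
  {"delta_pos":[0,0,-0.03],"dr":[0,0,0.04],"gripper":1.5},
  {"delta_pos":[0,0,-0.02],"dr":[0,0,0.04],"gripper":1.5},
  {"delta_pos":[0,0,-0.02],"dr":[0,0,0.04],"gripper":1.5},
  {"delta_pos":[0,0,-0.02],"dr":[0,0,0.03],"gripper":1.5},
])

```text
clock: 14.7
tcp_pos: [0.5631, 0.205, 0.1863]
ee_rot: [0.001, 0.991, 0.133, -0.002]
contact_force: [-0.1, -0.6, -2.5]
grip_width: 0.0192
```

Run:
```python
from h import *
st(); snap('scene','s3'); st()
im=load('s3')['im'][:,:,::-1]; cv2.imwrite('pics/s3c.png',cv2.resize(im[200:340,320:480],(720,600),interpolation=cv2.INTER_CUBIC))
```

```text
t 14.7 p [0.5631 0.205  0.1863] yaw 0.2676 tilt [-0.0039 -0.0023] F [-0.14 -0.62 -2.54] M [-0.085 -0.021  0.164] w 0.0192 q [-0.59  0.61  0.21  2.   -0.23  0.56  0.05]
t 14.75 p [0.5631 0.2051 0.1863] yaw 0.2659 tilt [-0.0039 -0.0022] F [ 0.08  0.35 -2.76] M [-0.04  -0.097  0.117] w 0.0188 q [-0.59  0.61  0.21  2.   -0.23  0.56  0.05]
```

View pics/s3c.png

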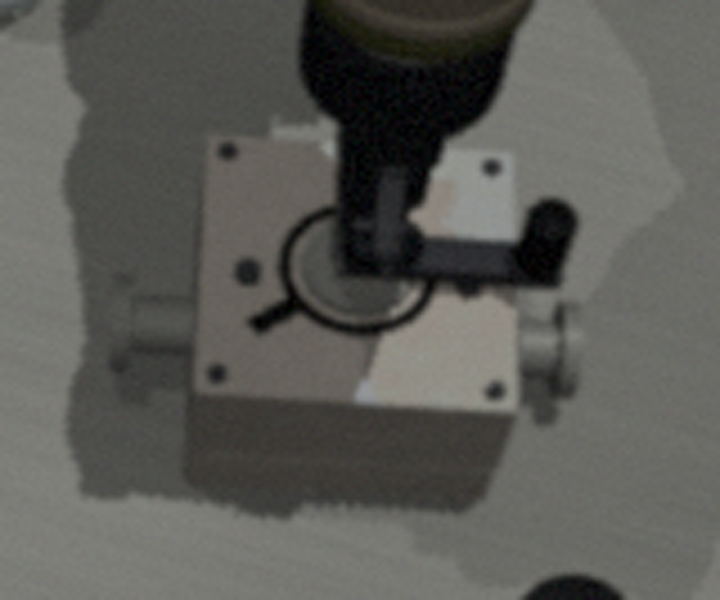

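Tongue at crop (262,322), heading towards the lug at (247,270). I'll take finer steps now.

Emit:
jog_arm([
  {"delta_pos":[0,0,-0.02],"dr":[0,0,0.03],"gripper":1.5},
  {"delta_pos":[0,0,-0.02],"dr":[0,0,0.03],"gripper":1.5},
  {"delta_pos":[0,0,-0.02],"dr":[0,0,0.03],"gripper":1.5},
])

```text
clock: 15.0
tcp_pos: [0.563, 0.2051, 0.1864]
ee_rot: [0.001, 0.996, 0.086, -0.002]
contact_force: [0.2, 1.0, -4.5]
grip_width: 0.0192
```

Run:
```python
from h import *
st()
```

```text
t 15.0 p [0.563  0.2051 0.1864] yaw 0.1725 tilt [-0.0043 -0.0024] F [ 0.2   0.99 -4.52] M [-0.012 -0.188  0.149] w 0.0192 q [-0.6   0.61  0.24  2.   -0.26  0.56 -0.01]
```

Emit:
jog_arm([
  {"delta_pos":[0,0,-0.02],"dr":[0,0,0.03],"gripper":1.5},
])

```text
clock: 15.08
tcp_pos: [0.563, 0.2051, 0.1864]
ee_rot: [0.001, 0.998, 0.07, -0.002]
contact_force: [1.2, 0.4, -5.9]
grip_width: 0.0191
```

Run:
```python
from h import *
st()
```

```text
t 15.083 p [0.563  0.2051 0.1864] yaw 0.1397 tilt [-0.0045 -0.0024] F [ 1.24  0.37 -5.92] M [-0.028 -0.177  0.132] w 0.0191 q [-0.61  0.62  0.25  2.   -0.27  0.56 -0.04]
```

Emit:
jog_arm([
  {"delta_pos":[0,0,-0.02],"dr":[0,0,0.02],"gripper":1.5},
])

```text
clock: 15.17
tcp_pos: [0.563, 0.2052, 0.1865]
ee_rot: [0.001, 0.998, 0.058, -0.002]
contact_force: [0.3, -0.2, -6.5]
grip_width: 0.0193
```

Run:
```python
from h import *
st()
```

```text
t 15.167 p [0.563  0.2052 0.1865] yaw 0.1168 tilt [-0.0046 -0.0025] F [ 0.26 -0.22 -6.45] M [ 0.008 -0.272  0.134] w 0.0193 q [-0.62  0.62  0.26  2.   -0.28  0.56 -0.05]
```

Emit:
jog_arm([
  {"delta_pos":[0,0,0],"dr":[0,0,0.02],"gripper":1.5},
])

```text
clock: 15.25
tcp_pos: [0.563, 0.2052, 0.1864]
ee_rot: [0.001, 0.999, 0.047, -0.002]
contact_force: [-0.9, 0.2, -3.1]
grip_width: 0.0189
```

Run:
```python
from h import *
st()
```

```text
t 15.25 p [0.563  0.2052 0.1864] yaw 0.0947 tilt [-0.0045 -0.0026] F [-0.92  0.24 -3.13] M [-0.049 -0.141  0.136] w 0.0189 q [-0.62  0.62  0.26  2.   -0.28  0.56 -0.07]
```

Emit:
jog_arm([
  {"delta_pos":[0,0,0],"dr":[0,0,0.02],"gripper":1.5},
])

```text
clock: 15.33
tcp_pos: [0.563, 0.2052, 0.1864]
ee_rot: [0.001, 0.999, 0.036, -0.002]
contact_force: [-0.0, 1.5, -2.4]
grip_width: 0.0188
```

Run:
```python
from h import *
st()
```

```text
t 15.333 p [0.563  0.2052 0.1864] yaw 0.0727 tilt [-0.0046 -0.0026] F [-0.    1.53 -2.38] M [-0.032 -0.082  0.11 ] w 0.0188 q [-0.62  0.62  0.27  2.   -0.29  0.57 -0.08]
```

Emit:
jog_arm([
  {"delta_pos":[0,0,0],"dr":[0,0,0.02],"gripper":1.5},
])

```text
clock: 15.42
tcp_pos: [0.563, 0.2052, 0.1864]
ee_rot: [0.001, 1.0, 0.025, -0.002]
contact_force: [0.3, -0.2, -4.6]
grip_width: 0.0188
```

Run:
```python
from h import *
st()
snap('scene','s4'); st()
im=load('s4')['im'][:,:,::-1]; cv2.imwrite('pics/s4c.png',cv2.resize(im[200:340,320:480],(720,600),interpolation=cv2.INTER_CUBIC))
```

```text
t 15.417 p [0.563  0.2052 0.1864] yaw 0.0506 tilt [-0.0046 -0.0026] F [ 0.27 -0.15 -4.59] M [-0.037 -0.126  0.17 ] w 0.0188 q [-0.63  0.62  0.28  2.   -0.3   0.57 -0.1 ]
t 15.467 p [0.5629 0.2052 0.1864] yaw 0.0491 tilt [-0.0046 -0.0026] F [ 0.85 -0.35 -4.29] M [-0.082 -0.136  0.116] w 0.0193 q [-0.63  0.62  0.28  2.   -0.3   0.57 -0.1 ]
```

View pics/s4c.png

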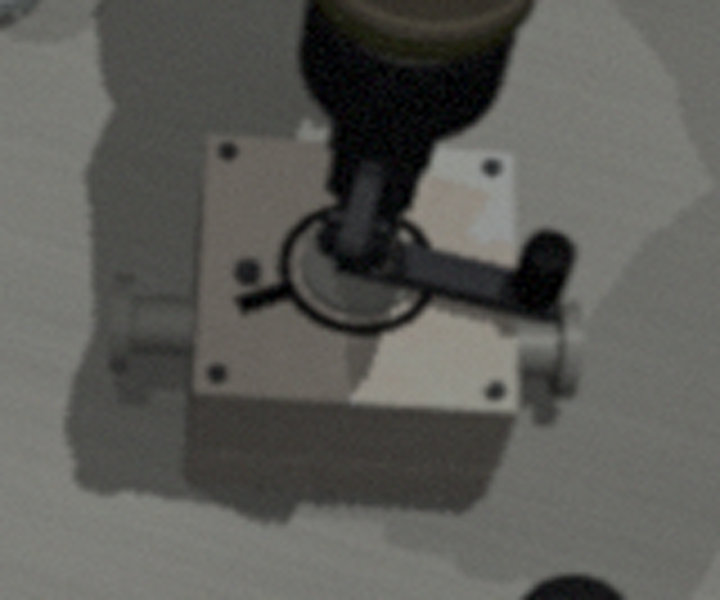

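Emit:
jog_arm([
  {"delta_pos":[0,0,0],"dr":[0,0,0.02],"gripper":1.5},
])

```text
clock: 15.55
tcp_pos: [0.5629, 0.2052, 0.1864]
ee_rot: [0.001, 1.0, 0.014, -0.002]
contact_force: [0.2, -0.0, -4.0]
grip_width: 0.0192
```

Run:
```python
from h import *
st()
```

```text
t 15.55 p [0.5629 0.2052 0.1864] yaw 0.0285 tilt [-0.0046 -0.0026] F [ 0.21 -0.03 -3.96] M [-0.073 -0.188  0.1  ] w 0.0192 q [-0.63  0.62  0.28  2.   -0.3   0.57 -0.11]
```

Emit:
jog_arm([
  {"delta_pos":[0,0,0],"dr":[0,0,0.02],"gripper":1.5},
])

```text
clock: 15.63
tcp_pos: [0.5629, 0.2052, 0.1865]
ee_rot: [0.001, 1.0, 0.003, -0.002]
contact_force: [-0.2, -1.1, -5.6]
grip_width: 0.0192
```

Run:
```python
from h import *
st()
```

```text
t 15.633 p [0.5629 0.2052 0.1865] yaw 0.0065 tilt [-0.0046 -0.0026] F [-0.19 -1.08 -5.58] M [-0.016 -0.146  0.169] w 0.0192 q [-0.64  0.62  0.29  2.   -0.31  0.57 -0.13]
```

Emit:
jog_arm([
  {"delta_pos":[0,0,0],"dr":[0,0,0.02],"gripper":1.5},
])

```text
clock: 15.72
tcp_pos: [0.5629, 0.2052, 0.1864]
ee_rot: [0.001, 1.0, -0.008, -0.002]
contact_force: [-0.2, 0.7, -3.8]
grip_width: 0.0191
```

Run:
```python
from h import *
st()
```

```text
t 15.717 p [0.5629 0.2052 0.1864] yaw -0.0156 tilt [-0.0046 -0.0025] F [-0.15  0.66 -3.76] M [ 0.031 -0.154  0.11 ] w 0.0191 q [-0.64  0.62  0.29  2.   -0.32  0.57 -0.14]
```

Emit:
jog_arm([
  {"delta_pos":[0,0,0],"dr":[0,0,0.02],"gripper":1.5},
])

```text
clock: 15.8
tcp_pos: [0.5629, 0.2052, 0.1864]
ee_rot: [0.001, 1.0, -0.019, -0.002]
contact_force: [0.9, 0.6, -4.5]
grip_width: 0.0192
```

```bash
cat >> h.py <<'E'
def avg(n=5):
    a=[]
    for i in range(n):
        a.append(bot.observe()['wrist_torque'][2]); 
        if i<n-1: im,d=bot.get_image('scene')
    st(); print('Mz',np.mean(a).round(3),np.round(a,3)); return im
E
python3 - <<'E'
from h import *
im=avg()[:,:,::-1]
cv2.imwrite('pics/s5c.png',cv2.resize(im[220:300,340:440],(750,600),interpolation=cv2.INTER_CUBIC))
E
```

```text
t 16.0 p [0.5629 0.2053 0.1864] yaw -0.0353 tilt [-0.0047 -0.0026] F [ 0.84 -0.92 -3.87] M [-0.031 -0.141  0.172] w 0.0189 q [-0.64  0.62  0.3   2.   -0.32  0.57 -0.16]
Mz 0.149 [0.101 0.118 0.187 0.169 0.172]
```

View pics/s5c.png

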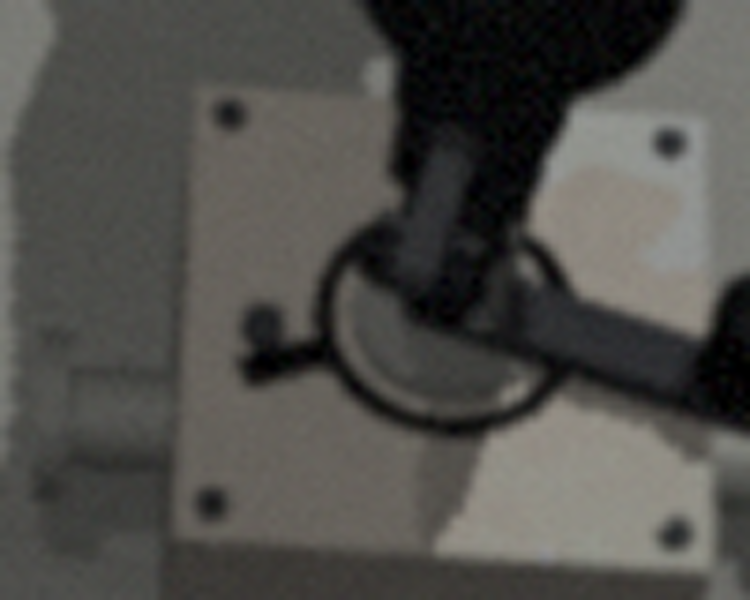

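The tongue now seems to touch the lug at (262,325), and the torque is starting to rise.

Emit:
jog_arm([
  {"delta_pos":[0,0,0],"dr":[0,0,0.02],"gripper":1.5},
])

```text
clock: 16.08
tcp_pos: [0.5629, 0.2053, 0.1864]
ee_rot: [0.001, 1.0, -0.028, -0.002]
contact_force: [-0.4, -0.5, -4.6]
grip_width: 0.0194
```

Run:
```python
from h import *
avg(8)
```

```text
t 16.433 p [0.5629 0.2053 0.1864] yaw -0.0551 tilt [-0.0047 -0.0026] F [ 0.7  -0.14 -3.34] M [-0.003 -0.151  0.178] w 0.0191 q [-0.65  0.62  0.31  2.   -0.33  0.57 -0.17]
Mz 0.152 [0.062 0.156 0.181 0.205 0.131 0.155 0.147 0.178]
```

Emit:
jog_arm([
  {"delta_pos":[0,0,0],"dr":[0,0,0.02],"gripper":1.5},
])

```text
clock: 16.52
tcp_pos: [0.5629, 0.2053, 0.1864]
ee_rot: [0.001, 0.999, -0.038, -0.002]
contact_force: [-0.2, 1.3, -5.0]
grip_width: 0.0191
```

Run:
```python
from h import *
im=avg(8)[:,:,::-1]
cv2.imwrite('pics/s6c.png',cv2.resize(im[220:300,340:440],(750,600),interpolation=cv2.INTER_CUBIC))
```

```text
t 16.867 p [0.5629 0.2053 0.1864] yaw -0.0751 tilt [-0.0047 -0.0026] F [ 0.86 -0.17 -3.36] M [ 0.02  -0.098  0.19 ] w 0.0189 q [-0.65  0.62  0.31  2.   -0.34  0.57 -0.18]
Mz 0.198 [0.194 0.18  0.211 0.205 0.199 0.237 0.167 0.19 ]
```

View pics/s6c.png

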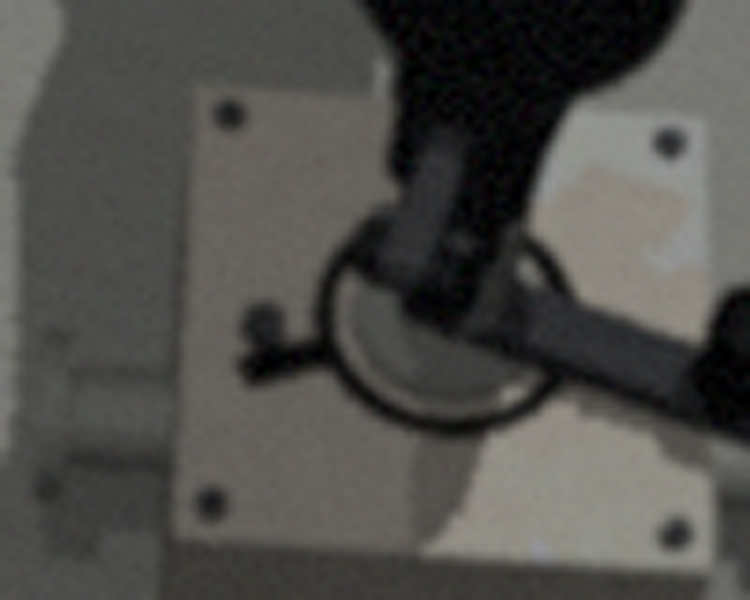

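Torque has risen to about 0.20 N m while the tongue stayed against the lug, so this is the far stop. I'll ease the twist off a little, then open.

Emit:
jog_arm([
  {"delta_pos":[0,0,0],"dr":[0,0,-0.03],"gripper":1.5},
  {"delta_pos":[0,0,0],"dr":[0,0,-0.04],"gripper":1.5},
  {"delta_pos":[0,0,0],"dr":[0,0,-0.03],"gripper":1.5},
  {"delta_pos":[0,0,0],"dr":[0,0,-0.03],"gripper":1.5},
  {"delta_pos":[0,0,0],"dr":[0,0,0],"gripper":1.5},
])

```text
clock: 17.28
tcp_pos: [0.563, 0.2052, 0.1864]
ee_rot: [0.001, 0.999, 0.033, -0.002]
contact_force: [-0.0, 0.2, -4.8]
grip_width: 0.0192
```

Run:
```python
from h import *
avg(6)
```

```text
t 17.533 p [0.5629 0.2052 0.1864] yaw 0.0639 tilt [-0.0045 -0.003 ] F [ 0.97  0.58 -3.62] M [ 0.034 -0.127  0.078] w 0.0194 q [-0.63  0.62  0.27  2.   -0.29  0.57 -0.09]
Mz 0.053 [0.069 0.034 0.054 0.077 0.005 0.078]
```

Emit:
jog_arm([
  {"delta_pos":[0,0,0],"dr":[0,0,0],"gripper":3.0},
  {"delta_pos":[0,0,0],"dr":[0,0,0],"gripper":5.0},
  {"delta_pos":[0,0,0],"dr":[0,0,0],"gripper":5.0},
  {"delta_pos":[0,0,0],"dr":[0,0,0],"gripper":5.0},
  {"delta_pos":[0,0,0],"dr":[0,0,0],"gripper":5.0},
])

```text
clock: 17.95
tcp_pos: [0.5638, 0.2055, 0.1878]
ee_rot: [0.001, 1.0, 0.031, -0.001]
contact_force: [0.9, 0.2, -0.0]
grip_width: 0.05
```

Run:
```python
from h import *
st()
```

```text
t 17.95 p [0.5638 0.2055 0.1878] yaw 0.0626 tilt [-0.002  -0.0019] F [ 0.94  0.18 -0.02] M [0.008 0.013 0.012] w 0.05 q [-0.63  0.62  0.27  2.   -0.29  0.57 -0.09]
```

Emit:
jog_arm([
  {"delta_pos":[0,0,-1.0],"dr":[0,0,0],"gripper":5.0},
  {"delta_pos":[0,0,-1.5],"dr":[0,0,0],"gripper":5.0},
  {"delta_pos":[0,0,-2.0],"dr":[0,0,0],"gripper":5.0},
  {"delta_pos":[0,0,-2.5],"dr":[0,0,0],"gripper":5.0},
  {"delta_pos":[0,0,-2.5],"dr":[0,0,0],"gripper":5.0},
])

```text
clock: 18.37
tcp_pos: [0.5621, 0.2048, 0.2837]
ee_rot: [0.003, 1.0, 0.031, -0.005]
contact_force: [-0.1, -0.1, -0.2]
grip_width: 0.0498
```

Emit:
jog_arm([
  {"delta_pos":[0,1.5,-2],"dr":[0,0,0],"gripper":5.0},
  {"delta_pos":[0,2.5,-1],"dr":[0,0,0],"gripper":5.0},
  {"delta_pos":[0,2,0],"dr":[0,0,0],"gripper":5.0},
  {"delta_pos":[0,0,0],"dr":[0,0,0],"gripper":5.0},
  {"delta_pos":[0,0,0],"dr":[0,0,0],"gripper":5.0},
])

```text
clock: 18.78
tcp_pos: [0.5679, 0.1442, 0.3262]
ee_rot: [0.0, 0.999, 0.032, 0.001]
contact_force: [1.2, 0.8, 0.3]
grip_width: 0.0501
```

Run:
```python
from h import *
st(); snap('wrist','w9'); snap('scene','s9'); snap('top','t9')
im=load('s9')['im'][:,:,::-1]; cv2.imwrite('pics/s9c.png',cv2.resize(im[200:320,320:480],(800,600),interpolation=cv2.INTER_CUBIC))
```

```text
t 18.783 p [0.5679 0.1442 0.3262] yaw 0.0638 tilt [ 0.0013 -0.0005] F [1.24 0.83 0.34] M [ 0.047 -0.071  0.012] w 0.0501 q [-0.6   0.42  0.37  1.92 -0.2   0.83 -0.07]
```

View pics/w9.png

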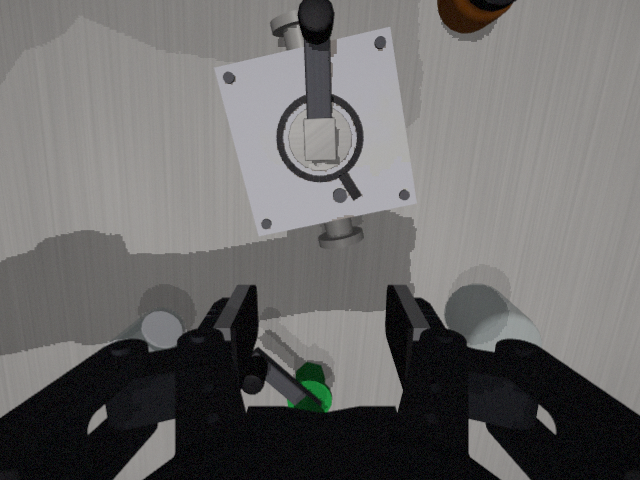

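View pics/s9c.png

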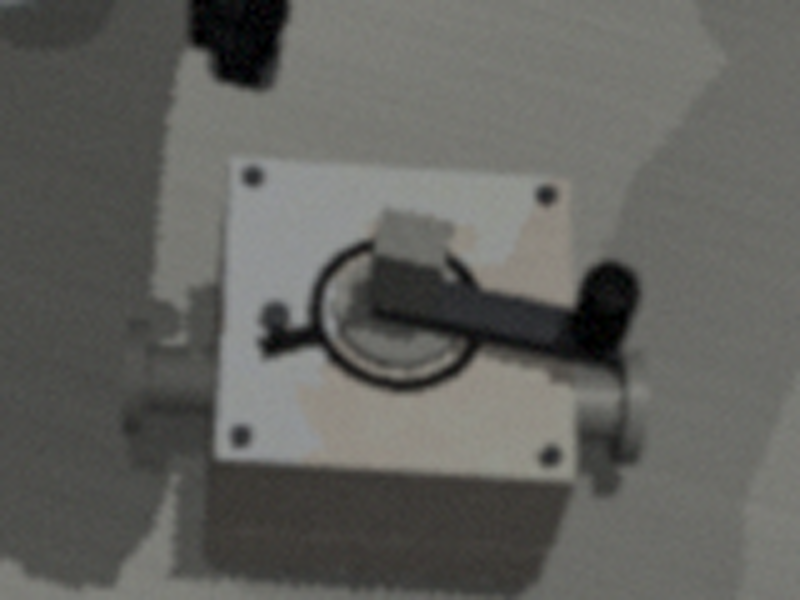

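Run:
```python
from h import *
z=load('w9');im=z['im'][:,:,::-1]
cv2.imwrite('pics/c9.png',cv2.resize(im[80:220,260:400],(600,600),interpolation=cv2.INTER_CUBIC))
print('boss top',p3(z,320,138),'unit',p3(z,260,110),'flange',p3(z,297,140),p3(z,345,132))
w=np.array([.5631,.204])
for nm,(u,v,h) in dict(tip=(352,191,.093),mid=(348,184,.093),lug=(340,195,.095)).items():
    P=pz(z,u,v,h)[:2]-w; print(nm,np.linalg.norm(P),np.degrees(np.arctan2(P[1],P[0])))
```

```text
boss top [0.56349678 0.20494956 0.14397705] unit [0.51725621 0.22169492 0.08933287] flange [0.5463916  0.20184803 0.09617886] [0.58177768 0.20993361 0.09543197]
tip 0.04715437245616043 -53.76457716242271
mid 0.04081677594967666 -53.45928392031043
lug 0.04546942763980751 -65.80102890210689
```

View pics/c9.png

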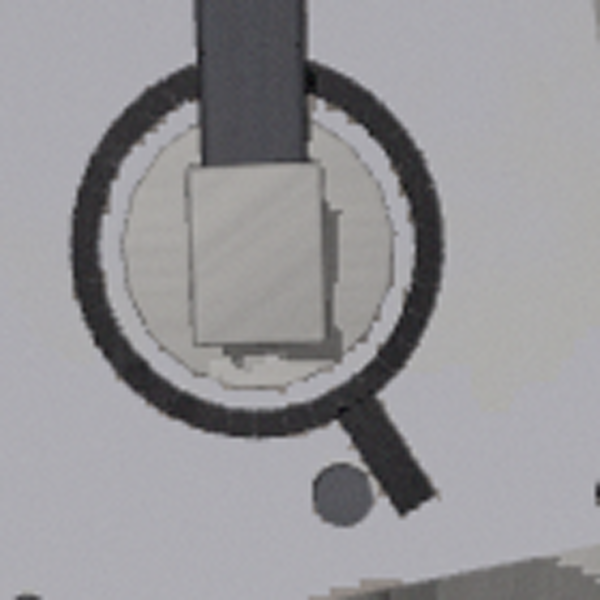

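The tongue touches the lug and stands at about -53.5°, against -53.4° expected. The boss top is at 0.144 m and the flange top at 0.096 m, so the crank is fully home. Handing in.

Run:
```python
from h import *
print(bot.finish_job())
```

```text
the job is handed in; nothing more can be done
None
```

The crank is fully home on the stub, the valve is wound to its far stop, and the hand is off it. However, I pressed harder than the 15 N limit once along the way.

I lifted the steel crank off its post and turned it to match the hexagon angle seen down the well. It slid on without resistance until the flange reached the rim. I then wound it about 1.95 rad clockwise, eased the twist off, released it and backed away. The job was handed in at about 19 s.

**Final checks, all in agreement:**
- **Seating:** the boss top is at 0.144 m and the flange top at 0.096 m, which is fully home.
- **Pointer:** it touches the far lug at about -53.5°, against -53.4° expected from the lug positions.
- **Stop torque:** it rose from about 0.12–0.15 to about 0.20 N m while the pointer stayed still. The highest single noisy reading was 0.24 N m.
- **Glassware and look-alikes:** I kept the arm clear of all of them.

**What went wrong:** when I checked the seating, the wrist force read 19 N and then 26 N, so I pressed with up to about 29 N. The crank was already seated on the rim, so that load most likely went into the unit's top and not the stub, but I could not measure that. I took the load off straight away. The winding and the seating looked normal afterwards.

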